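# Blank off an irrigation manifold with packed hex caps

### The job

Blank off one port of the yellow manifold for every brass hex cap on the table (any ports): draw the fork keeper right back by its chrome ball, drop packing discs into each port you use until a cap will sit with the top of its hexagonal base level with the port's rim, then set the cap on and turn it bit by bit while pressing until it drops into its hexagon. When every cap is home and level, slide the fork fully home over them, and leave the other things on the table alone.

Things in the scene. Friction and masses are not known exactly. Their poses are not given: they have to be found in the camera images.
- keeper (a joint): grey steel fork plate, 232 x 56 x 6 mm, sliding level on guides 2 mm above the port rims; value in m: 0 = fully home over the ports, 0.070 = drawn right back to its stop, clear of them. Slides at about 4 N and stays where left. Its three 28 mm slots, open towards the ports, pass round the heads of seated caps but not over a cap base standing 2 mm or more proud
- keeper_ball (a point): centre of the chrome ball, 30 mm across, on the stem of the fork plate, by which it is moved; 46 mm above the port rims, and 27 mm behind the middle port with the fork home (97 mm drawn back). Its x axis is the way the fork is drawn back, away from the robot; y runs along the row of ports; z up
- port_white (a point): centre of the port with the white collar (61 mm across), at rim height, 34 mm above the table; hexagonal recess 39 mm across flats with a 2 mm lead-in, 20 mm deep from rim to floor. Three ports in a row, 75 mm apart, in any order. Axes are the manifold's (z up); how the hexagon itself is turned is NOT given: see it or feel for it by turning (it repeats every 60 degrees)
- port_red (a point): centre of the port with the red collar (61 mm across), at rim height, 34 mm above the table; hexagonal recess 39 mm across flats with a 2 mm lead-in, 25 mm deep from rim to floor. Three ports in a row, 75 mm apart, in any order. Axes are the manifold's (z up); how the hexagon itself is turned is NOT given: see it or feel for it by turning (it repeats every 60 degrees)
- port_black (a point): centre of the port with the black collar (61 mm across), at rim height, 34 mm above the table; hexagonal recess 39 mm across flats with a 2 mm lead-in, 28 mm deep from rim to floor. Three ports in a row, 75 mm apart, in any order. Axes are the manifold's (z up); how the hexagon itself is turned is NOT given: see it or feel for it by turning (it repeats every 60 degrees)
- cap1_mid (a point): brass hex cap, upright: hexagonal base 36 mm across flats, 12 mm high; on it a hexagonal head to grip, 20 mm across flats, 26 mm high; 0.18 kg, all alike, two or three are there. Point: on its axis, 19 mm above its underside. z up; flats of base and head face its own x axis and every 60 degrees from it
- cap2_mid (a point): brass hex cap, upright: hexagonal base 36 mm across flats, 12 mm high; on it a hexagonal head to grip, 20 mm across flats, 26 mm high; 0.18 kg, all alike, two or three are there. Point: on its axis, 19 mm above its underside. z up; flats of base and head face its own x axis and every 60 degrees from it
- cap3_mid (a point): brass hex cap, upright: hexagonal base 36 mm across flats, 12 mm high; on it a hexagonal head to grip, 20 mm across flats, 26 mm high; 0.18 kg, all alike, two or three are there. Point: on its axis, 19 mm above its underside. z up; flats of base and head face its own x axis and every 60 degrees from it
- green5a_mid (a point): green plastic packing disc, 30 mm across and 5 mm thick, lying flat on the table; point: its centre; z up
- green5b_mid (a point): green plastic packing disc, 30 mm across and 5 mm thick, lying flat on the table; point: its centre; z up
- orange8a_mid (a point): orange plastic packing disc, 30 mm across and 8 mm thick, lying flat on the table; point: its centre; z up
- orange8b_mid (a point): orange plastic packing disc, 30 mm across and 8 mm thick, lying flat on the table; point: its centre; z up
- blue11_mid (a point): blue plastic packing disc, 30 mm across and 11 mm thick, lying flat on the table; point: its centre; z up
- rubber_plug1: black tapered rubber plug, 36 mm across and 30 mm high; origin in its underside; not part of the job, leave it alone
- rubber_plug2: black tapered rubber plug, 36 mm across and 30 mm high; origin in its underside; not part of the job, leave it alone
- valve_disc: bronze butterfly valve disc, 88 mm across, lying flat; origin in its underside; not part of the job, leave it alone
- ball_handle: loose chrome ball handle (lever), about 140 mm long, lying flat; origin in its underside; not part of the job, leave it alone
- spanner: spanner lying on the table; origin in its underside; not part of the job, leave it alone
- sealant: small sealant bottle, 44 mm across and 100 mm high; origin in its underside; not part of the job, leave it alone
- ring_jar: jar of O-rings, 64 mm across and 60 mm high; origin in its underside; not part of the job, leave it alone

How it is judged:
On the way, in this order (a step that is already met when the one before it is completed fails the run):
1. the fork keeper is drawn right back (more than 66 mm) (value of joint keeper above 0.066 m), for 0.2 s.
2. every cap is seated in a port, base top level with the rim within 1.5 mm (((horizontal distance between cap1_mid and port_white below 0.004 m and z of cap1_mid in the frame of port_white between 0.0055 and 0.0085 m and angle between cap1_mid's own z axis and vertical below 0.06 rad) or (horizontal distance between cap1_mid and port_red below 0.004 m and z of cap1_mid in the frame of port_red between 0.0055 and 0.0085 m and angle between cap1_mid's own z axis and vertical below 0.06 rad) or (horizontal distance between cap1_mid and port_black below 0.004 m and z of cap1_mid in the frame of port_black between 0.0055 and 0.0085 m and angle between cap1_mid's own z axis and vertical below 0.06 rad)) and ((horizontal distance between cap2_mid and port_white below 0.004 m and z of cap2_mid in the frame of port_white between 0.0055 and 0.0085 m and angle between cap2_mid's own z axis and vertical below 0.06 rad) or (horizontal distance between cap2_mid and port_red below 0.004 m and z of cap2_mid in the frame of port_red between 0.0055 and 0.0085 m and angle between cap2_mid's own z axis and vertical below 0.06 rad) or (horizontal distance between cap2_mid and port_black below 0.004 m and z of cap2_mid in the frame of port_black between 0.0055 and 0.0085 m and angle between cap2_mid's own z axis and vertical below 0.06 rad)) and ((horizontal distance between cap3_mid and port_white below 0.004 m and z of cap3_mid in the frame of port_white between 0.0055 and 0.0085 m and angle between cap3_mid's own z axis and vertical below 0.06 rad) or (horizontal distance between cap3_mid and port_red below 0.004 m and z of cap3_mid in the frame of port_red between 0.0055 and 0.0085 m and angle between cap3_mid's own z axis and vertical below 0.06 rad) or (horizontal distance between cap3_mid and port_black below 0.004 m and z of cap3_mid in the frame of port_black between 0.0055 and 0.0085 m and angle between cap3_mid's own z axis and vertical below 0.06 rad))), for 0.2 s.
3. the fork keeper is slid home over the caps (within 3 mm) (value of joint keeper below 0.003 m), for 0.2 s.
At the end, for the whole second after the job is handed in: every cap that is there sits upright in a port (axes within 4 mm), with the top of its hexagonal base level with the port's rim within 1.5 mm, and the fork keeper is home within 3 mm (all of step 2 and value of joint keeper below 0.003 m); the robot touches nothing.
It fails at once if a bystander (rubber plug, valve disc, ball handle, spanner, bottle, jar) is moved more than 40 mm (distance of any of rubber_plug1, rubber_plug2, valve_disc, ball_handle, spanner, sealant, ring_jar from where it was at the start of the episode above 0.04 m).
Of cap1, cap2, cap3 only 2 to 3 are there at a start; the rules pass over those that are not, and their reading is None.
At some moment in a run one of cap1, cap2, cap3, green5a, green5b, orange8a, orange8b, blue11 may be knocked a few centimetres aside while the robot is not near it.
It also fails if it takes over 210 s, if anything falls off the work surface, if the arm or the gripper's body presses on something with over 40 N, if the wrist force passes 120 N, or if a joint passes its speed limit or range.

### The arm

A 6-joint arm with a two-finger parallel gripper is mounted at the origin on the work surface. World frame = base frame: x ahead of the robot, y to its left, z up, the work surface at z = 0. Lengths are in m, angles in rad, forces in N, time in s.
With the tool pointing down it reaches from about 0.275 to 0.75 m from the base axis. Payload 10.2 kg.
Tool frame: the origin (TCP) lies at the very end of the fingers, on their centre line; the grasp point (between the pads) lies 19 mm behind it; z points along the fingers, y is the line along which they close (so a half turn about z gives the same grasp; the last joint's range is limited). The gripper opens to 88 mm and grips with 3 to 60 N. Pads are 18 mm wide; open, the fingers measure 123 mm over their backs; the gripper's body (75 mm by 187 mm) begins 45 mm behind the grasp point.
Start: joints at [-1.454, 0.313, 1.498, -0, 1.331, -0.223], TCP at [0.175, -0.495, 0.239] pointing down, gripper open.
Joint ranges: [-2.94, 2.94], [-0.97, 2.17], [0.19, 2.56], [-1.23, 4.37], [0.02, 3.11], [-2.88, 2.88]. Speed limits (rad/s): [2.39, 2.39, 3.01, 3.14, 3.14, 3.14].

### API

Orientations are given as [roll, pitch, yaw] about the fixed x, y, z axes, in that order (R = Rz(yaw) Ry(pitch) Rx(roll)).
In Python, from rig import env gives the robot as it stands. The module is installed in compiled form; this text tells all that it offers.
- The arm moves only by the tool servo_tool, never from a script. Its argument "steps" is a list of rows, each an object of numbers: "fingers": the closure, from 0 (fully open) to 1 (shut); "dx", "dy", "dz": the shift along the world's x, y, z in m; "ax", "ay", "az": the turn, a rotation vector about the world's x, y, z in rad. In form: [{"fingers": .., "dx": .., "dy": .., "dz": .., "ax": .., "ay": .., "az": ..}, ...]. A call has 1 to 12 rows; each row is the pose to reach, as a shift and turn from the pose commanded when the call began; what a row does not reach only later rows make up. A row lasts 1/12 s, in which the tool goes at most 41.7 mm and 7.16 degrees, less where a joint would pass 70% of its speed; a pose out of reach is approached as far as the arm can. A call with a gripper value outside its range is refused whole. The fingers move at their own pace and stop on an object; the grip force is fixed at half the most. Time passes only in rows, so rows that repeat a pose let the fingers close. It gives the time, the measured TCP pose, the force, the opening and the grip force at its end, in the units of the state.
- env.sense(): the state, without advancing time (a new reading comes with each control period).
- env.camera(name): name is "scene" or "top" or "wrist"; returns the picture (400x640x3 uint8, red, green, blue); there is no depth.
- env.camera_model(name): a dict with "fx", "fy", "cx", "cy" (pixels), "rvec" (rotation vector, rad) and "tvec" (3), from world to camera coordinates, as OpenCV has them; the wrist camera has in their place "mount" (4x4, takes a point from camera to tool coordinates, whose origin is the TCP and whose axes are the flange's). Camera axes: x right, y down, z forward; pixel columns grow to the right and rows downward; lengths in m; the calibration is good to about 2 mm. A picture is of the moment at which its call begins: read the wrist's pose just before it. camera_model takes no time and is no camera call.
- env.hand_in(): hands the job in; it is judged then, once.
The state is a dict: "clock": time; "joint_positions": joint angles; "qd": joint speeds; "joint_efforts": joint torques, N m; "eef_pos": TCP position; "tool_rot": TCP orientation; "wrist_force": force on the tool from outside, world axes, zero at the start; "wrist_torque": the same for the moment, N m; "finger_gap": opening from 0.0 (shut) to 1.0 (fully open); "grip_force": force on a finger pad.
Only numpy, scipy, OpenCV 4.12 (cv2) and the standard library are available. Lean on these libraries where they do the work, as an engineer would, in place of code of your own. Each camera call takes 0.05 s, during which the arm holds its last target. There are 200 camera calls.

## Working session

There is one attempt and no reset: what is moved stays moved. The work goes in short steps, Python scripts to look and compute and a tool call to move; the robot and the scene stay as the last step left them, time stands still between calls to the robot, and variables do not carry over. Pictures are saved under pics/ and viewed, at most 14 in all, crops included, and the job is handed in when it is done.

Besides the shell and the picture viewer there is one more tool, called as name(argument=value, ...), one argument or row to a line, values as JSON. servo_tool: Moves the arm, as the interface text tells. Its arguments: {"type":"object","properties":{"steps":{"type":"array","items":{"type":"object","properties":{"fingers":{"type":"number"},"dx":{"type":"number"},"dy":{"type":"number"},"dz":{"type":"number"},"ax":{"type":"number"},"ay":{"type":"number"},"az":{"type":"number"}}}}},"required":["steps"]}

```bash
mkdir -p pics
cat > h.py <<'E'
import numpy as np, cv2
from rig import env
from scipy.spatial.transform import Rotation as R
def snap(n,f,crop=None,s=1):
    im=env.camera(n); cv2.imwrite('pics/raw_'+f,im[:,:,::-1])
    o=im[:,:,::-1]
    if crop: o=o[crop[1]:crop[3],crop[0]:crop[2]]
    if s!=1: o=cv2.resize(o,None,fx=s,fy=s,interpolation=cv2.INTER_CUBIC)
    cv2.imwrite('pics/'+f,o); return im
def cam(n):
    m=env.camera_model(n); K=np.array([[m['fx'],0,m['cx']],[0,m['fy'],m['cy']],[0,0,1]])
    if 'mount' in m:
        s=env.sense(); T=np.eye(4);T[:3,:3]=R.from_euler('xyz',s['tool_rot']).as_matrix() if len(s['tool_rot'])==3 else R.from_quat(s['tool_rot']).as_matrix();T[:3,3]=s['eef_pos']
        W=np.linalg.inv(T@np.array(m['mount'])); return K,W[:3,:3],W[:3,3]
    return K,cv2.Rodrigues(np.array(m['rvec'],float))[0],np.array(m['tvec'],float).ravel()
def px2w(c,u,v,z):
    K,Rm,t=c; d=Rm.T@np.linalg.solve(K,[u,v,1.]); o=-Rm.T@t
    return o+d*(z-o[2])/d[2]
def w2px(c,p):
    K,Rm,t=c; q=K@(Rm@np.array(p,float)+t); return q[:2]/q[2]
E
python3 - <<'E'
from h import *
s=env.sense(); print(s)
snap('top','top.png'); snap('scene','scene.png')
for n in('top','scene','wrist'):print(env.camera_model(n))
E
```

```text
{'clock': 0.0, 'joint_positions': array([-1.45437432e+00,  3.13443418e-01,  1.49843749e+00, -1.79609324e-05,
        1.33101384e+00, -2.23464463e-01]), 'qd': array([-0.00025455,  0.00022229, -0.00139833,  0.00043485, -0.00022404,
       -0.00097205]), 'joint_efforts': array([ 8.10704441e-04, -4.02208328e+01, -2.52265227e+01,  6.94337022e-02,
        3.53648665e-02, -1.07931594e-04]), 'eef_pos': array([ 0.17494692, -0.49472592,  0.23816429]), 'tool_rot': array([-3.14031907e+00, -2.71547224e-04,  3.39890571e-01]), 'wrist_force': array([-0.22527857,  0.01917525, -0.55074913]), 'wrist_torque': array([-0.04024501,  0.01622095,  0.03127794]), 'grip_force': 0.0, 'finger_gap': 1.0007920556098164}
{'fx': 392.1472558117003, 'fy': 392.1472558117003, 'cx': 313.51899097801925, 'cy': 197.5481505411003, 'rvec': array([ 2.08375572, -2.14156375,  0.229054  ]), 'tvec': array([0.02273194, 0.52534023, 0.99794338])}
{'fx': 426.4938065057152, 'fy': 426.4938065057152, 'cx': 316.90271989258486, 'cy': 199.61184958961806, 'rvec': array([ 2.14752201,  1.4624173 , -0.44794359]), 'tvec': array([-0.20570045, -0.34671813,  1.71450278])}
{'fx': 316.29271066831694, 'fy': 316.29271066831694, 'cx': 313.68223838069304, 'cy': 197.25751216413136, 'mount': array([[-8.24018827e-04, -9.59954512e-01, -2.80154701e-01,
         7.30477661e-02],
       [ 9.99999621e-01, -8.70155207e-04,  4.03023834e-05,
        -4.02157479e-06],
       [-2.82466527e-04, -2.80154561e-01,  9.59954865e-01,
        -1.46400242e-01],
       [ 0.00000000e+00,  0.00000000e+00,  0.00000000e+00,
         1.00000000e+00]])}
```

View pics/top.png

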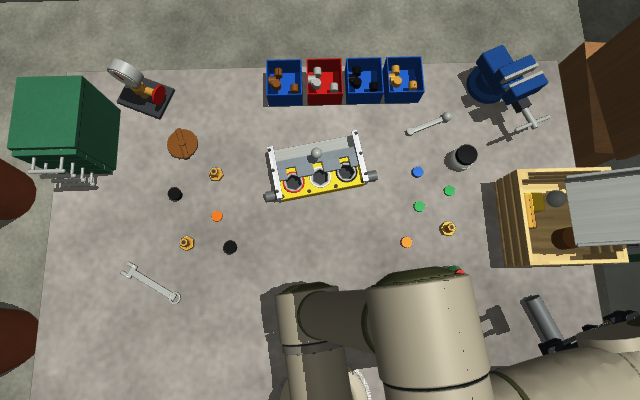

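View pics/scene.png

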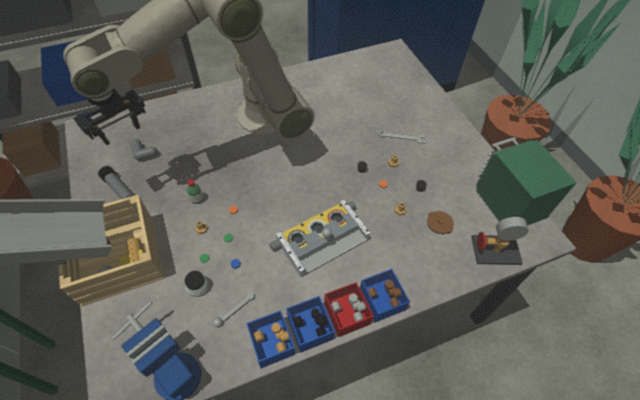

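Three caps: top-view pixels (216,174), (187,243), (448,229). Discs: orange (217,216) and (406,242), green (449,190) and (419,206), blue (418,172). The manifold is around (320,175), with the red port at (293,183). Next I'll measure these.

Run:
```python
from h import *
im=cv2.imread('pics/raw_top.png'); c=cam('top'); hsv=cv2.cvtColor(im,cv2.COLOR_BGR2HSV)
print('cam',-c[1].T@c[2])
def cen(u,v,r,lo,hi,z,name):
    P=hsv[v-r:v+r+1,u-r:u+r+1]; m=cv2.inRange(P,lo,hi)
    n,l,st,ct=cv2.connectedComponentsWithStats(m); k=1+np.argmax(st[1:,4]); x,y=ct[k]
    print(name,st[k,4],round(x+u-r,1),round(y+v-r,1),px2w(c,x+u-r,y+v-r,z).round(4))
S=120
cen(217,216,9,(5,S,60),(20,255,255),.008,'orA'); cen(406,242,9,(5,S,60),(20,255,255),.008,'orB')
cen(449,190,9,(50,S,40),(80,255,255),.005,'grA'); cen(419,206,9,(50,S,40),(80,255,255),.005,'grB')
cen(418,172,9,(100,S,40),(125,255,255),.011,'blue')
for n,u,v in(('c1',216,174),('c2',187,243),('c3',448,229)): cen(u,v,11,(8,90,40),(32,255,255),.012,n)
for n,u,v in(('red',293,183),('mid',320,177),('right',346.5,172)): print(n,px2w(c,u,v,.034).round(4))
a=cv2.resize(im[120:212,255:385],None,fx=6,fy=6,interpolation=cv2.INTER_CUBIC)
cv2.imwrite('pics/man.png',a)
```

```text
cam [0.30576098 0.01713781 1.0856365 ]
orA 100 216.5 215.9 [0.4911 0.279  0.008 ]
orB 100 406.1 241.9 [ 0.4046 -0.2426  0.008 ]
grA 83 449.0 190.3 [ 0.547 -0.376  0.005]
grB 84 418.8 206.1 [ 0.5039 -0.2867  0.005 ]
blue 88 417.2 171.6 [ 0.6027 -0.289   0.011 ]
c1 145 215.8 174.1 [0.6105 0.2831 0.012 ]
c2 162 186.8 243.0 [0.4175 0.3572 0.012 ]
c3 163 447.3 228.4 [ 0.438  -0.3581  0.012 ]
red [0.573  0.0637 0.034 ]
mid [ 0.5881 -0.0114  0.034 ]
right [ 0.6005 -0.0855  0.034 ]
```

View pics/man.png

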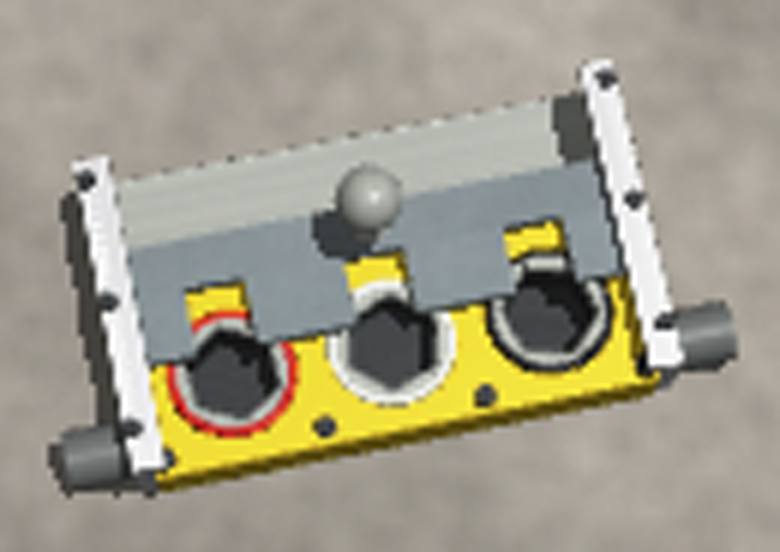

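Run:
```python
from h import *
c=cam('top')
P=[px2w(c,u,v,.034) for u,v in((293.3,182),(320.2,177.2),(346.7,172))]
d=(P[0]-P[2])[:2]; d/=np.linalg.norm(d); x=np.array([d[1],-d[0]]); m=np.mean(P,0)
print('ports',np.round(P,4),'yaw',np.degrees(np.arctan2(x[1],x[0])))
b=px2w(c,316.5,152.8,.08); print('ball',b,'val',(b-m)[:2]@x-.027,(b-m)[:2]@d)
t=m[:2]+.097*x; print('drawn ball target',t, t-b[:2])
```

```text
ports [[ 0.5758  0.0628  0.034 ]
 [ 0.5875 -0.0119  0.034 ]
 [ 0.6005 -0.0861  0.034 ]] yaw 9.408204643684872
ball [ 0.64326271 -0.00284841  0.08      ] val 0.029022265042755974 -0.00027424116336151994
drawn ball target [0.68364441 0.00412066] [0.0403817  0.00696907]
```

servo_tool(
  steps=[
    {"dx": 0.468, "dy": 0.492, "dz": -0.07, "az": -0.176},
    {"dx": 0.468, "dy": 0.492, "dz": -0.07, "az": -0.176},
    {"dx": 0.468, "dy": 0.492, "dz": -0.07, "az": -0.176},
    {"dx": 0.468, "dy": 0.492, "dz": -0.07, "az": -0.176},
    {"dx": 0.468, "dy": 0.492, "dz": -0.07, "az": -0.176},
    {"dx": 0.468, "dy": 0.492, "dz": -0.07, "az": -0.176},
    {"dx": 0.468, "dy": 0.492, "dz": -0.07, "az": -0.176},
    {"dx": 0.468, "dy": 0.492, "dz": -0.07, "az": -0.176},
    {"dx": 0.468, "dy": 0.492, "dz": -0.07, "az": -0.176},
    {"dx": 0.468, "dy": 0.492, "dz": -0.07, "az": -0.176},
    {"dx": 0.468, "dy": 0.492, "dz": -0.07, "az": -0.176},
    {"dx": 0.468, "dy": 0.492, "dz": -0.07, "az": -0.176},
  ],
)

```text
invalid input at $.steps[0]: expected keys fingers, dx, dy, dz, ax, ay, az
```

servo_tool(
  steps=[
    {"fingers": 0, "dx": 0.468, "dy": 0.492, "dz": -0.07, "ax": 0, "ay": 0, "az": -0.176},
    {"fingers": 0, "dx": 0.468, "dy": 0.492, "dz": -0.07, "ax": 0, "ay": 0, "az": -0.176},
    {"fingers": 0, "dx": 0.468, "dy": 0.492, "dz": -0.07, "ax": 0, "ay": 0, "az": -0.176},
    {"fingers": 0, "dx": 0.468, "dy": 0.492, "dz": -0.07, "ax": 0, "ay": 0, "az": -0.176},
    {"fingers": 0, "dx": 0.468, "dy": 0.492, "dz": -0.07, "ax": 0, "ay": 0, "az": -0.176},
    {"fingers": 0, "dx": 0.468, "dy": 0.492, "dz": -0.07, "ax": 0, "ay": 0, "az": -0.176},
    {"fingers": 0, "dx": 0.468, "dy": 0.492, "dz": -0.07, "ax": 0, "ay": 0, "az": -0.176},
    {"fingers": 0, "dx": 0.468, "dy": 0.492, "dz": -0.07, "ax": 0, "ay": 0, "az": -0.176},
    {"fingers": 0, "dx": 0.468, "dy": 0.492, "dz": -0.07, "ax": 0, "ay": 0, "az": -0.176},
    {"fingers": 0, "dx": 0.468, "dy": 0.492, "dz": -0.07, "ax": 0, "ay": 0, "az": -0.176},
    {"fingers": 0, "dx": 0.468, "dy": 0.492, "dz": -0.07, "ax": 0, "ay": 0, "az": -0.176},
    {"fingers": 0, "dx": 0.468, "dy": 0.492, "dz": -0.07, "ax": 0, "ay": 0, "az": -0.176},
  ],
)

```text
clock: 1.1
eef_pos: [0.5178, -0.1337, 0.1872]
tool_rot: [-3.141, 0.0, 0.164]
wrist_force: [0.9, -1.5, -0.3]
finger_gap: 1.001
grip_force: 0.0
```

servo_tool(
  steps=[
    {"fingers": 0, "dx": 0.11, "dy": 0.115, "dz": -0.015, "ax": 0, "ay": 0, "az": 0},
    {"fingers": 0, "dx": 0.11, "dy": 0.115, "dz": -0.015, "ax": 0, "ay": 0, "az": 0},
    {"fingers": 0, "dx": 0.11, "dy": 0.115, "dz": -0.015, "ax": 0, "ay": 0, "az": 0},
    {"fingers": 0, "dx": 0.11, "dy": 0.115, "dz": -0.015, "ax": 0, "ay": 0, "az": 0},
    {"fingers": 0, "dx": 0.11, "dy": 0.115, "dz": -0.015, "ax": 0, "ay": 0, "az": 0},
    {"fingers": 0, "dx": 0.11, "dy": 0.115, "dz": -0.015, "ax": 0, "ay": 0, "az": 0},
    {"fingers": 0, "dx": 0.11, "dy": 0.115, "dz": -0.015, "ax": 0, "ay": 0, "az": 0},
  ],
)

```text
clock: 1.68
eef_pos: [0.6263, -0.0211, 0.1722]
tool_rot: [-3.142, 0.001, 0.164]
wrist_force: [-0.4, -0.0, 0.2]
finger_gap: 1.003
grip_force: 0.0
```

Run:
```python
from h import *
s=env.sense();print(s['clock'],s['eef_pos'],s['tool_rot'])
snap('wrist','w1.png')
```

```text
1.6833 [ 0.62629485 -0.02110351  0.172241  ] [-3.14150117e+00  9.94293146e-04  1.63746900e-01]
```

View pics/w1.png

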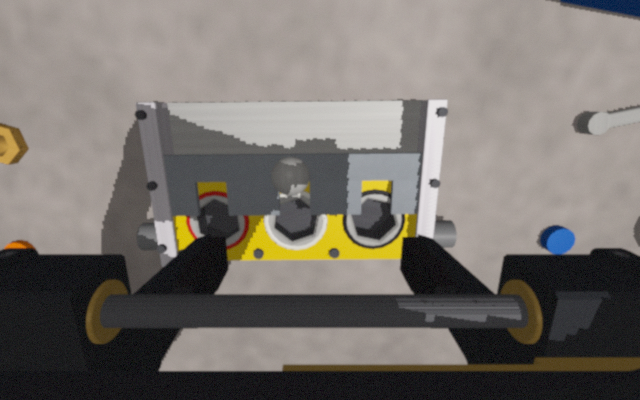

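Run:
```python
from h import *
c=cam('wrist')
print('ball',px2w(c,291,178,.08))
for u,v in((218,220),(295,221),(373,220)): print(px2w(c,u,v,.034))
im=cv2.imread('pics/raw_w1.png'); cv2.imwrite('pics/w1c.png',cv2.resize(im[145:265,130:450],None,fx=2.5,fy=2.5,interpolation=cv2.INTER_CUBIC))
```

```text
ball [ 0.64189863 -0.00108354  0.08      ]
[0.57894439 0.06378384 0.034     ]
[ 0.58982723 -0.00922314  0.034     ]
[ 0.60288906 -0.0828987   0.034     ]
```

View pics/w1c.png

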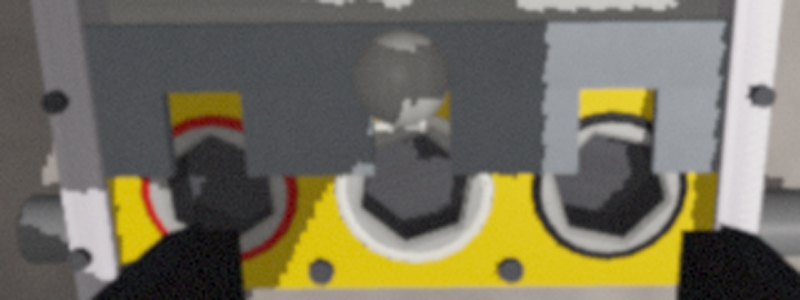

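servo_tool(
  steps=[
    {"fingers": 0.3, "dx": 0.016, "dy": 0.019, "dz": -0.035, "ax": 0, "ay": 0, "az": 0},
    {"fingers": 0.3, "dx": 0.016, "dy": 0.019, "dz": -0.07, "ax": 0, "ay": 0, "az": 0},
    {"fingers": 0.3, "dx": 0.016, "dy": 0.019, "dz": -0.1, "ax": 0, "ay": 0, "az": 0},
    {"fingers": 0.3, "dx": 0.016, "dy": 0.019, "dz": -0.111, "ax": 0, "ay": 0, "az": 0},
    {"fingers": 1, "dx": 0.016, "dy": 0.019, "dz": -0.111, "ax": 0, "ay": 0, "az": 0},
    {"fingers": 1, "dx": 0.016, "dy": 0.019, "dz": -0.111, "ax": 0, "ay": 0, "az": 0},
    {"fingers": 1, "dx": 0.016, "dy": 0.019, "dz": -0.111, "ax": 0, "ay": 0, "az": 0},
    {"fingers": 1, "dx": 0.016, "dy": 0.019, "dz": -0.111, "ax": 0, "ay": 0, "az": 0},
    {"fingers": 1, "dx": 0.016, "dy": 0.019, "dz": -0.111, "ax": 0, "ay": 0, "az": 0},
  ],
)

```text
clock: 2.48
eef_pos: [0.6433, -0.0009, 0.0634]
tool_rot: [-3.14, -0.003, 0.163]
wrist_force: [-1.9, 19.0, 7.2]
finger_gap: 0.345
grip_force: 9.4
```

servo_tool(
  steps=[
    {"fingers": 1, "dx": 0.01, "dy": 0.0016, "dz": 0, "ax": 0, "ay": 0, "az": 0},
    {"fingers": 1, "dx": 0.02, "dy": 0.0033, "dz": 0, "ax": 0, "ay": 0, "az": 0},
    {"fingers": 1, "dx": 0.03, "dy": 0.005, "dz": 0, "ax": 0, "ay": 0, "az": 0},
    {"fingers": 1, "dx": 0.036, "dy": 0.006, "dz": 0, "ax": 0, "ay": 0, "az": 0},
    {"fingers": 1, "dx": 0.039, "dy": 0.0065, "dz": 0, "ax": 0, "ay": 0, "az": 0},
    {"fingers": 1, "dx": 0.039, "dy": 0.0065, "dz": 0, "ax": 0, "ay": 0, "az": 0},
  ],
)

```text
clock: 2.98
eef_pos: [0.6824, 0.0069, 0.0634]
tool_rot: [-3.139, -0.002, 0.165]
wrist_force: [-1.8, 9.4, 5.8]
finger_gap: 0.32
grip_force: 30.0
```

servo_tool(
  steps=[
    {"fingers": 1, "dx": 0.002, "dy": 0.0005, "dz": 0, "ax": 0, "ay": 0, "az": 0},
    {"fingers": 1, "dx": 0.004, "dy": 0.001, "dz": 0, "ax": 0, "ay": 0, "az": 0},
    {"fingers": 1, "dx": 0.004, "dy": 0.001, "dz": 0, "ax": 0, "ay": 0, "az": 0},
  ],
)

```text
clock: 3.23
eef_pos: [0.6856, 0.0075, 0.0634]
tool_rot: [-3.139, -0.0, 0.165]
wrist_force: [-5.5, 6.8, 7.6]
finger_gap: 0.315
grip_force: 30.0
```

servo_tool(
  steps=[
    {"fingers": 1, "dx": 0.002, "dy": 0.0, "dz": 0, "ax": 0, "ay": 0, "az": 0},
    {"fingers": 1, "dx": 0.004, "dy": 0.0, "dz": 0, "ax": 0, "ay": 0, "az": 0},
    {"fingers": 1, "dx": 0.004, "dy": 0.0, "dz": 0, "ax": 0, "ay": 0, "az": 0},
  ],
)

```text
clock: 3.48
eef_pos: [0.6859, 0.0075, 0.0632]
tool_rot: [-3.137, 0.011, 0.165]
wrist_force: [-30.5, 6.5, 20.4]
finger_gap: 0.315
grip_force: 30.0
```

servo_tool(
  steps=[
    {"fingers": 0.4, "dx": -0.004, "dy": 0, "dz": 0, "ax": 0, "ay": 0, "az": 0},
    {"fingers": 0.4, "dx": -0.004, "dy": 0, "dz": 0, "ax": 0, "ay": 0, "az": 0},
    {"fingers": 0.4, "dx": -0.004, "dy": 0, "dz": 0, "ax": 0, "ay": 0, "az": 0},
    {"fingers": 0.4, "dx": -0.004, "dy": 0, "dz": 0.04, "ax": 0, "ay": 0, "az": 0},
    {"fingers": 0.4, "dx": -0.03, "dy": 0, "dz": 0.075, "ax": 0, "ay": 0, "az": 0},
    {"fingers": 0.4, "dx": -0.065, "dy": -0.01, "dz": 0.1, "ax": 0, "ay": 0, "az": 0},
    {"fingers": 0.4, "dx": -0.1, "dy": -0.02, "dz": 0.12, "ax": 0, "ay": 0, "az": 0},
    {"fingers": 0.4, "dx": -0.13, "dy": -0.02, "dz": 0.13, "ax": 0, "ay": 0, "az": 0},
    {"fingers": 0.4, "dx": -0.146, "dy": -0.02, "dz": 0.13, "ax": 0, "ay": 0, "az": 0},
    {"fingers": 0.4, "dx": -0.146, "dy": -0.02, "dz": 0.13, "ax": 0, "ay": 0, "az": 0},
    {"fingers": 0.4, "dx": -0.146, "dy": -0.02, "dz": 0.13, "ax": 0, "ay": 0, "az": 0},
  ],
)

```text
clock: 4.4
eef_pos: [0.5442, -0.0145, 0.1922]
tool_rot: [3.141, -0.001, 0.163]
wrist_force: [0.8, -0.2, 0.6]
finger_gap: 0.6
grip_force: 0.0
```

Run:
```python
from h import *
s=env.sense();print(s['clock'],s['eef_pos'],s['tool_rot'],s['wrist_force'])
c=cam('wrist')
q=[w2px(c,p) for p in((.577,.063,.034),(.5885,-.0105,.034),(.6015,-.0845,.034))];print(np.round(q,1))
u,v=np.mean(q,0).astype(int)
b=(max(u-130,0),max(v-60,0),u+130,v+80);print(b)
snap('wrist','w2.png',b,3)
```

```text
4.4 [ 0.54424699 -0.01449172  0.19223086] [ 3.14097924e+00 -1.44171005e-03  1.63232159e-01] [ 0.78857815 -0.23072827  0.61923239]
[[238.8 136.1]
 [317.1 136.7]
 [396.2 135.8]]
(np.int64(187), np.int64(76), np.int64(447), np.int64(216))
```

View pics/w2.png

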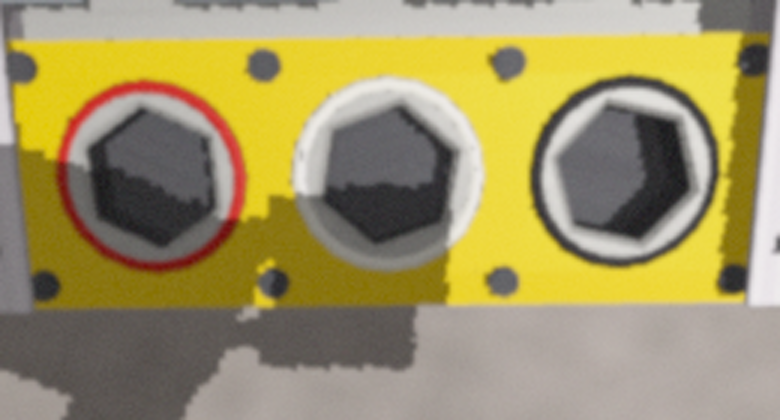

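Run:
```python
from h import *
c=cam('wrist'); f=lambda p: px2w(c,187+p[0]/3,76+p[1]/3,.034)
C=dict(red=(151.5,177),white=(388.5,173),black=(625,170.5))
H=dict(red=[(145,108),(210,137),(216,208),(164,246),(98,206),(88,150)],white=[(400,106),(460,150),(445,216),(380,242),(325,195),(332,128)],black=[(607,103),(680,122),(697,188),(640,241),(572,221),(556,158)])
for k in C:
    P=np.array([f(p)[:2] for p in H[k]]); m=P.mean(0); d=P-m
    z=np.mean(np.exp(6j*np.arctan2(d[:,1],d[:,0]))); vert=np.degrees(np.angle(z))/6
    print(k,'collar',f(C[k]).round(4)[:2],'hexcen',m.round(4),'flat normal deg',((vert+30)%60).round(1),abs(z).round(2),'r',np.linalg.norm(d,axis=1).mean().round(4))
# caps from top image zoom
im=cv2.imread('pics/raw_top.png'); o=[cv2.resize(im[v-14:v+15,u-14:u+15],(260,260),interpolation=cv2.INTER_CUBIC) for u,v in((216,174),(187,243),(448,229))]
cv2.imwrite('pics/caps.png',np.hstack(o))
```

```text
red collar [0.5782 0.0643] hexcen [0.5785 0.0636] flat normal deg 42.6 0.94 r 0.0215
white collar [ 0.5916 -0.0094] hexcen [ 0.5915 -0.01  ] flat normal deg 30.1 0.98 r 0.0221
black collar [ 0.6044 -0.0828] hexcen [ 0.6037 -0.0831] flat normal deg 55.9 0.98 r 0.0225
```

servo_tool(
  steps=[
    {"fingers": 0.4, "dx": -0.09, "dy": -0.27, "dz": 0.03, "ax": 0, "ay": 0, "az": 0},
    {"fingers": 0.4, "dx": -0.09, "dy": -0.27, "dz": 0.03, "ax": 0, "ay": 0, "az": 0},
    {"fingers": 0.4, "dx": -0.09, "dy": -0.27, "dz": 0.03, "ax": 0, "ay": 0, "az": 0},
    {"fingers": 0.4, "dx": -0.09, "dy": -0.27, "dz": 0.03, "ax": 0, "ay": 0, "az": 0},
    {"fingers": 0.4, "dx": -0.09, "dy": -0.27, "dz": 0.03, "ax": 0, "ay": 0, "az": 0},
    {"fingers": 0.4, "dx": -0.09, "dy": -0.27, "dz": 0.03, "ax": 0, "ay": 0, "az": 0},
    {"fingers": 0.4, "dx": -0.09, "dy": -0.27, "dz": 0.03, "ax": 0, "ay": 0, "az": 0},
    {"fingers": 0.4, "dx": -0.09, "dy": -0.27, "dz": 0.03, "ax": 0, "ay": 0, "az": 0},
    {"fingers": 0.4, "dx": -0.09, "dy": -0.27, "dz": 0.03, "ax": 0, "ay": 0, "az": 0},
    {"fingers": 0.4, "dx": -0.09, "dy": -0.27, "dz": 0.03, "ax": 0, "ay": 0, "az": 0},
  ],
)

```text
clock: 5.28
eef_pos: [0.4544, -0.284, 0.2209]
tool_rot: [-3.14, 0.0, 0.164]
wrist_force: [-1.1, 0.6, 0.3]
finger_gap: 0.603
grip_force: 0.0
```

```bash
cat >> h.py <<'E'
EXP=dict(orA=(.4911,.279,.008),orB=(.4046,-.2426,.008),grA=(.547,-.376,.005),grB=(.5039,-.2867,.005),blue=(.6027,-.289,.011),c1=(.6105,.2831,.012),c2=(.4175,.3572,.012),c3=(.438,-.3581,.012))
RNG=dict(o=((5,130,50),(17,255,255)),g=((45,110,30),(85,255,255)),b=((98,110,40),(125,255,255)),c=((12,90,40),(30,255,255)))
def find(name='wrist',keys=EXP,f='m.png'):
    s=env.sense(); c=cam(name); im=env.camera(name); bgr=im[:,:,::-1].copy(); cv2.imwrite('pics/raw_'+f,bgr)
    hsv=cv2.cvtColor(bgr,cv2.COLOR_BGR2HSV)
    print('t',round(s['clock'],2),'eef',s['eef_pos'].round(4),'yaw',s['tool_rot'].round(3))
    for k in keys:
        z=EXP[k][2]; m=cv2.inRange(hsv,*RNG[k[0]]); n,l,st,ct=cv2.connectedComponentsWithStats(m)
        out=[]
        for i in range(1,n):
            if st[i,4]<60: continue
            x,y,w,h=st[i,:4]
            p=px2w(c,*ct[i],z)
            if np.hypot(*(p[:2]-EXP[k][:2]))<.07: out.append((p[:2].round(4).tolist(),int(st[i,4]),ct[i].round(1).tolist(),(np.array(EXP[k][:2])-s['eef_pos'][:2]).round(3).tolist() and (p[:2]-s['eef_pos'][:2]).round(4).tolist()))
        print(k,*out,sep='\n   ')
E
python3 - <<'E'
from h import *
find(keys=['orB','grA','grB','blue','c3'],f='right.png')
E
```

```text
t 5.28 eef [ 0.4544 -0.284   0.2209] yaw [-3.14   0.     0.164]
orB
   ([0.4066, -0.2418], 429, [272.5, 204.1], [-0.0478, 0.0422])
grA
   ([0.548, -0.3744], 538, [409.3, 100.4], [0.0936, -0.0904])
grB
   ([0.5052, -0.2854], 494, [322.6, 126.5], [0.0507, -0.0014])
blue
   ([0.6037, -0.2883], 732, [342.1, 29.4], [0.1493, -0.0043])
c3
   ([0.441, -0.3569], 799, [373.8, 192.6], [-0.0134, -0.0729])
```

View pics/raw_right.png

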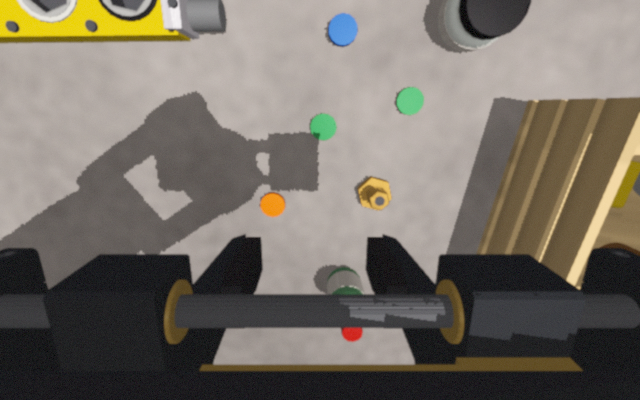

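servo_tool(
  steps=[
    {"fingers": 0.5, "dx": -0.048, "dy": 0.042, "dz": -0.1, "ax": 0, "ay": 0, "az": 0.785},
    {"fingers": 0.5, "dx": -0.048, "dy": 0.042, "dz": -0.14, "ax": 0, "ay": 0, "az": 0.785},
    {"fingers": 0.5, "dx": -0.048, "dy": 0.042, "dz": -0.14, "ax": 0, "ay": 0, "az": 0.785},
    {"fingers": 0.5, "dx": -0.048, "dy": 0.042, "dz": -0.14, "ax": 0, "ay": 0, "az": 0.785},
    {"fingers": 0.5, "dx": -0.048, "dy": 0.042, "dz": -0.14, "ax": 0, "ay": 0, "az": 0.785},
    {"fingers": 0.5, "dx": -0.048, "dy": 0.042, "dz": -0.16, "ax": 0, "ay": 0, "az": 0.785},
    {"fingers": 0.5, "dx": -0.048, "dy": 0.042, "dz": -0.19, "ax": 0, "ay": 0, "az": 0.785},
    {"fingers": 0.5, "dx": -0.048, "dy": 0.042, "dz": -0.217, "ax": 0, "ay": 0, "az": 0.785},
    {"fingers": 0.5, "dx": -0.048, "dy": 0.042, "dz": -0.217, "ax": 0, "ay": 0, "az": 0.785},
  ],
)

```text
clock: 6.08
eef_pos: [0.4062, -0.241, 0.0021]
tool_rot: [-3.14, -0.0, 0.951]
wrist_force: [0.3, 0.3, -0.3]
finger_gap: 0.499
grip_force: 0.0
```

servo_tool(
  steps=[
    {"fingers": 1, "dx": 0, "dy": 0, "dz": 0, "ax": 0, "ay": 0, "az": 0},
    {"fingers": 1, "dx": 0, "dy": 0, "dz": 0, "ax": 0, "ay": 0, "az": 0},
    {"fingers": 1, "dx": 0, "dy": 0, "dz": 0, "ax": 0, "ay": 0, "az": 0},
    {"fingers": 1, "dx": 0, "dy": 0, "dz": 0, "ax": 0, "ay": 0, "az": 0},
    {"fingers": 1, "dx": 0, "dy": 0, "dz": 0.04, "ax": 0, "ay": 0, "az": 0},
    {"fingers": 1, "dx": 0, "dy": 0, "dz": 0.08, "ax": 0, "ay": 0, "az": 0},
  ],
)

```text
clock: 6.58
eef_pos: [0.4049, -0.2411, 0.0845]
tool_rot: [-3.137, -0.001, 0.949]
wrist_force: [0.7, -0.3, 0.7]
finger_gap: 0.316
grip_force: 30.0
```

servo_tool(
  steps=[
    {"fingers": 1, "dx": 0.185, "dy": 0.2325, "dz": 0.02, "ax": 0, "ay": 0, "az": 0},
    {"fingers": 1, "dx": 0.185, "dy": 0.2325, "dz": 0.02, "ax": 0, "ay": 0, "az": 0},
    {"fingers": 1, "dx": 0.185, "dy": 0.2325, "dz": 0.02, "ax": 0, "ay": 0, "az": 0},
    {"fingers": 1, "dx": 0.185, "dy": 0.2325, "dz": 0.02, "ax": 0, "ay": 0, "az": 0},
    {"fingers": 1, "dx": 0.185, "dy": 0.2325, "dz": 0.02, "ax": 0, "ay": 0, "az": 0},
    {"fingers": 1, "dx": 0.185, "dy": 0.2325, "dz": 0.02, "ax": 0, "ay": 0, "az": 0},
    {"fingers": 1, "dx": 0.185, "dy": 0.2325, "dz": 0.02, "ax": 0, "ay": 0, "az": 0},
    {"fingers": 1, "dx": 0.185, "dy": 0.2325, "dz": 0.02, "ax": 0, "ay": 0, "az": 0},
    {"fingers": 1, "dx": 0.185, "dy": 0.2325, "dz": 0.0, "ax": 0, "ay": 0, "az": 0},
    {"fingers": 1, "dx": 0.185, "dy": 0.2325, "dz": -0.03, "ax": 0, "ay": 0, "az": 0},
    {"fingers": 1, "dx": 0.185, "dy": 0.2325, "dz": -0.045, "ax": 0, "ay": 0, "az": 0},
    {"fingers": 1, "dx": 0.185, "dy": 0.2325, "dz": -0.045, "ax": 0, "ay": 0, "az": 0},
  ],
)

```text
clock: 7.58
eef_pos: [0.5887, -0.0094, 0.0365]
tool_rot: [-3.136, 0.002, 0.949]
wrist_force: [-1.2, 0.1, 0.1]
finger_gap: 0.317
grip_force: 30.0
```

servo_tool(
  steps=[
    {"fingers": 1, "dx": 0.002, "dy": 0, "dz": 0, "ax": 0, "ay": 0, "az": 0},
    {"fingers": 0.5, "dx": 0.002, "dy": 0, "dz": 0, "ax": 0, "ay": 0, "az": 0},
    {"fingers": 0.5, "dx": 0.002, "dy": 0, "dz": 0, "ax": 0, "ay": 0, "az": 0},
    {"fingers": 0.5, "dx": 0.002, "dy": 0, "dz": 0.003, "ax": 0, "ay": 0, "az": 0},
    {"fingers": 0.5, "dx": 0.002, "dy": 0, "dz": 0.04, "ax": 0, "ay": 0, "az": 0},
    {"fingers": 0.5, "dx": 0.002, "dy": 0, "dz": 0.08, "ax": 0, "ay": 0, "az": 0},
  ],
)

```text
clock: 8.08
eef_pos: [0.5917, -0.0095, 0.1197]
tool_rot: [-3.138, 0.002, 0.949]
wrist_force: [0.6, -0.5, 1.1]
finger_gap: 0.501
grip_force: 0.0
```

servo_tool(
  steps=[
    {"fingers": 0.5, "dx": -0.086, "dy": -0.276, "dz": 0.035, "ax": 0, "ay": 0, "az": 0},
    {"fingers": 0.5, "dx": -0.086, "dy": -0.276, "dz": 0.035, "ax": 0, "ay": 0, "az": 0},
    {"fingers": 0.5, "dx": -0.086, "dy": -0.276, "dz": 0.035, "ax": 0, "ay": 0, "az": 0},
    {"fingers": 0.5, "dx": -0.086, "dy": -0.276, "dz": 0.035, "ax": 0, "ay": 0, "az": 0},
    {"fingers": 0.5, "dx": -0.086, "dy": -0.276, "dz": 0.035, "ax": 0, "ay": 0, "az": 0},
    {"fingers": 0.5, "dx": -0.086, "dy": -0.276, "dz": 0.035, "ax": 0, "ay": 0, "az": 0},
    {"fingers": 0.5, "dx": -0.086, "dy": -0.276, "dz": 0.035, "ax": 0, "ay": 0, "az": 0},
    {"fingers": 0.5, "dx": -0.086, "dy": -0.276, "dz": 0.035, "ax": 0, "ay": 0, "az": 0},
    {"fingers": 0.5, "dx": -0.086, "dy": -0.276, "dz": 0.035, "ax": 0, "ay": 0, "az": 0},
  ],
)

```text
clock: 8.83
eef_pos: [0.5062, -0.2874, 0.1555]
tool_rot: [3.14, 0.0, 0.945]
wrist_force: [0.8, 0.5, -0.4]
finger_gap: 0.5
grip_force: 0.0
```

Run:
```python
from h import *
find(keys=['orB','grA','grB','blue','c3'],f='r2.png')
```

```text
t 8.83 eef [ 0.5062 -0.2874  0.1555] yaw [3.14  0.    0.945]
orB
grA
   ([0.5479, -0.3739], 599, [396.9, 227.6], [0.0417, -0.0865])
grB
   ([0.5054, -0.285], 662, [310.8, 182.1], [-0.0008, 0.0023])
blue
   ([0.6038, -0.2877], 874, [401.2, 123.5], [0.0976, -0.0004])
c3
   ([0.4413, -0.3559], 1075, [300.8, 273.8], [-0.065, -0.0686])
```

servo_tool(
  steps=[
    {"fingers": 0.5, "dx": -0.001, "dy": 0.002, "dz": -0.04, "ax": 0, "ay": 0, "az": 0},
    {"fingers": 0.5, "dx": -0.001, "dy": 0.002, "dz": -0.08, "ax": 0, "ay": 0, "az": 0},
    {"fingers": 0.5, "dx": -0.001, "dy": 0.002, "dz": -0.12, "ax": 0, "ay": 0, "az": 0},
    {"fingers": 0.5, "dx": -0.001, "dy": 0.002, "dz": -0.145, "ax": 0, "ay": 0, "az": 0},
    {"fingers": 0.5, "dx": -0.001, "dy": 0.002, "dz": -0.1525, "ax": 0, "ay": 0, "az": 0},
    {"fingers": 0.5, "dx": -0.001, "dy": 0.002, "dz": -0.1525, "ax": 0, "ay": 0, "az": 0},
    {"fingers": 1, "dx": -0.001, "dy": 0.002, "dz": -0.1525, "ax": 0, "ay": 0, "az": 0},
    {"fingers": 1, "dx": -0.001, "dy": 0.002, "dz": -0.1525, "ax": 0, "ay": 0, "az": 0},
    {"fingers": 1, "dx": -0.001, "dy": 0.002, "dz": -0.1525, "ax": 0, "ay": 0, "az": 0},
    {"fingers": 1, "dx": -0.001, "dy": 0.002, "dz": -0.1525, "ax": 0, "ay": 0, "az": 0},
    {"fingers": 1, "dx": -0.001, "dy": 0.002, "dz": -0.1125, "ax": 0, "ay": 0, "az": 0},
    {"fingers": 1, "dx": -0.001, "dy": 0.002, "dz": -0.0725, "ax": 0, "ay": 0, "az": 0},
  ],
)

```text
clock: 9.88
eef_pos: [0.5048, -0.2827, 0.0816]
tool_rot: [-3.137, -0.0, 0.949]
wrist_force: [1.2, -1.5, 0.8]
finger_gap: 0.311
grip_force: 30.0
```

servo_tool(
  steps=[
    {"fingers": 1, "dx": 0.099, "dy": 0.202, "dz": 0.02, "ax": 0, "ay": 0, "az": 0},
    {"fingers": 1, "dx": 0.099, "dy": 0.202, "dz": 0.02, "ax": 0, "ay": 0, "az": 0},
    {"fingers": 1, "dx": 0.099, "dy": 0.202, "dz": 0.02, "ax": 0, "ay": 0, "az": 0},
    {"fingers": 1, "dx": 0.099, "dy": 0.202, "dz": 0.02, "ax": 0, "ay": 0, "az": 0},
    {"fingers": 1, "dx": 0.099, "dy": 0.202, "dz": 0.02, "ax": 0, "ay": 0, "az": 0},
    {"fingers": 1, "dx": 0.099, "dy": 0.202, "dz": 0.02, "ax": 0, "ay": 0, "az": 0},
    {"fingers": 1, "dx": 0.099, "dy": 0.202, "dz": -0.01, "ax": 0, "ay": 0, "az": 0},
    {"fingers": 1, "dx": 0.099, "dy": 0.202, "dz": -0.035, "ax": 0, "ay": 0, "az": 0},
    {"fingers": 1, "dx": 0.099, "dy": 0.202, "dz": -0.044, "ax": 0, "ay": 0, "az": 0},
    {"fingers": 1, "dx": 0.099, "dy": 0.202, "dz": -0.044, "ax": 0, "ay": 0, "az": 0},
  ],
)

```text
clock: 10.72
eef_pos: [0.6039, -0.0813, 0.0364]
tool_rot: [-3.138, 0.001, 0.949]
wrist_force: [-0.2, 0.3, 0.0]
finger_gap: 0.309
grip_force: 30.0
```

servo_tool(
  steps=[
    {"fingers": 1, "dx": 0, "dy": -0.0015, "dz": 0, "ax": 0, "ay": 0, "az": 0},
    {"fingers": 0.55, "dx": 0, "dy": -0.0015, "dz": 0, "ax": 0, "ay": 0, "az": 0},
    {"fingers": 0.55, "dx": 0, "dy": -0.0015, "dz": 0, "ax": 0, "ay": 0, "az": 0},
    {"fingers": 0.5, "dx": 0, "dy": -0.0015, "dz": 0.003, "ax": 0, "ay": 0, "az": 0},
    {"fingers": 0.5, "dx": 0, "dy": -0.0015, "dz": 0.04, "ax": 0, "ay": 0, "az": 0},
    {"fingers": 0.5, "dx": 0, "dy": -0.0015, "dz": 0.08, "ax": 0, "ay": 0, "az": 0},
  ],
)

```text
clock: 11.22
eef_pos: [0.6036, -0.083, 0.118]
tool_rot: [-3.138, 0.001, 0.949]
wrist_force: [0.6, -1.1, 1.0]
finger_gap: 0.497
grip_force: 0.0
```

servo_tool(
  steps=[
    {"fingers": 0.5, "dx": 0, "dy": -0.205, "dz": 0.035, "ax": 0, "ay": 0, "az": 0},
    {"fingers": 0.5, "dx": 0, "dy": -0.205, "dz": 0.035, "ax": 0, "ay": 0, "az": 0},
    {"fingers": 0.5, "dx": 0, "dy": -0.205, "dz": 0.035, "ax": 0, "ay": 0, "az": 0},
    {"fingers": 0.5, "dx": 0, "dy": -0.205, "dz": 0.035, "ax": 0, "ay": 0, "az": 0},
    {"fingers": 0.5, "dx": 0, "dy": -0.205, "dz": 0.035, "ax": 0, "ay": 0, "az": 0},
    {"fingers": 0.5, "dx": 0, "dy": -0.205, "dz": 0.035, "ax": 0, "ay": 0, "az": 0},
    {"fingers": 0.5, "dx": 0, "dy": -0.205, "dz": 0.035, "ax": 0, "ay": 0, "az": 0},
  ],
)

```text
clock: 11.8
eef_pos: [0.6043, -0.2902, 0.1538]
tool_rot: [3.14, -0.0, 0.946]
wrist_force: [-0.0, 1.6, -0.1]
finger_gap: 0.504
grip_force: 0.0
```

Run:
```python
from h import *
find(keys=['grA','blue','c3'],f='r3.png')
```

```text
t 11.8 eef [ 0.6043 -0.2902  0.1538] yaw [ 3.14  -0.     0.946]
grA
   ([0.5485, -0.3739], 528, [316.7, 277.1], [-0.0558, -0.0837])
blue
   ([0.6049, -0.2877], 749, [311.9, 183.1], [0.0006, 0.0025])
c3
   ([0.4203, -0.3272], 899, [192.9, 311.8], [-0.1841, -0.037])
```

servo_tool(
  steps=[
    {"fingers": 0.5, "dx": 0, "dy": 0.002, "dz": -0.04, "ax": 0, "ay": 0, "az": 0},
    {"fingers": 0.5, "dx": 0, "dy": 0.002, "dz": -0.08, "ax": 0, "ay": 0, "az": 0},
    {"fingers": 0.5, "dx": 0, "dy": 0.002, "dz": -0.12, "ax": 0, "ay": 0, "az": 0},
    {"fingers": 0.5, "dx": 0, "dy": 0.002, "dz": -0.14, "ax": 0, "ay": 0, "az": 0},
    {"fingers": 0.5, "dx": 0, "dy": 0.002, "dz": -0.149, "ax": 0, "ay": 0, "az": 0},
    {"fingers": 0.5, "dx": 0, "dy": 0.002, "dz": -0.149, "ax": 0, "ay": 0, "az": 0},
    {"fingers": 1, "dx": 0, "dy": 0.002, "dz": -0.149, "ax": 0, "ay": 0, "az": 0},
    {"fingers": 1, "dx": 0, "dy": 0.002, "dz": -0.149, "ax": 0, "ay": 0, "az": 0},
    {"fingers": 1, "dx": 0, "dy": 0.002, "dz": -0.149, "ax": 0, "ay": 0, "az": 0},
    {"fingers": 1, "dx": 0, "dy": 0.002, "dz": -0.149, "ax": 0, "ay": 0, "az": 0},
    {"fingers": 1, "dx": 0, "dy": 0.002, "dz": -0.109, "ax": 0, "ay": 0, "az": 0},
    {"fingers": 1, "dx": 0, "dy": 0.002, "dz": -0.069, "ax": 0, "ay": 0, "az": 0},
  ],
)

```text
clock: 12.85
eef_pos: [0.6037, -0.2855, 0.0835]
tool_rot: [-3.137, 0.0, 0.949]
wrist_force: [0.6, -0.9, 0.6]
finger_gap: 0.321
grip_force: 30.0
```

servo_tool(
  steps=[
    {"fingers": 1, "dx": 0, "dy": 0.204, "dz": 0.02, "ax": 0, "ay": 0, "az": 0},
    {"fingers": 1, "dx": 0, "dy": 0.204, "dz": 0.02, "ax": 0, "ay": 0, "az": 0},
    {"fingers": 1, "dx": 0, "dy": 0.204, "dz": 0.02, "ax": 0, "ay": 0, "az": 0},
    {"fingers": 1, "dx": 0, "dy": 0.204, "dz": 0.02, "ax": 0, "ay": 0, "az": 0},
    {"fingers": 1, "dx": 0, "dy": 0.204, "dz": 0.02, "ax": 0, "ay": 0, "az": 0},
    {"fingers": 1, "dx": 0, "dy": 0.204, "dz": 0.02, "ax": 0, "ay": 0, "az": 0},
    {"fingers": 1, "dx": 0, "dy": 0.204, "dz": -0.01, "ax": 0, "ay": 0, "az": 0},
    {"fingers": 1, "dx": 0, "dy": 0.204, "dz": -0.035, "ax": 0, "ay": 0, "az": 0},
    {"fingers": 1, "dx": 0, "dy": 0.204, "dz": -0.045, "ax": 0, "ay": 0, "az": 0},
    {"fingers": 1, "dx": 0, "dy": 0.204, "dz": -0.045, "ax": 0, "ay": 0, "az": 0},
  ],
)

```text
clock: 13.68
eef_pos: [0.6036, -0.0822, 0.0371]
tool_rot: [-3.138, 0.001, 0.948]
wrist_force: [-0.6, -0.1, -0.0]
finger_gap: 0.32
grip_force: 30.0
```

servo_tool(
  steps=[
    {"fingers": 0.55, "dx": 0, "dy": -0.001, "dz": 0, "ax": 0, "ay": 0, "az": 0},
    {"fingers": 0.55, "dx": 0, "dy": -0.001, "dz": 0, "ax": 0, "ay": 0, "az": 0},
    {"fingers": 0.5, "dx": 0, "dy": -0.001, "dz": 0.003, "ax": 0, "ay": 0, "az": 0},
    {"fingers": 0.5, "dx": 0, "dy": -0.001, "dz": 0.04, "ax": 0, "ay": 0, "az": 0},
    {"fingers": 0.5, "dx": 0, "dy": -0.001, "dz": 0.08, "ax": 0, "ay": 0, "az": 0},
  ],
)

```text
clock: 14.1
eef_pos: [0.6039, -0.0831, 0.1195]
tool_rot: [-3.138, 0.001, 0.949]
wrist_force: [2.1, -1.2, 0.7]
finger_gap: 0.501
grip_force: 0.0
```

servo_tool(
  steps=[
    {"fingers": 0.5, "dx": -0.056, "dy": -0.29, "dz": 0.045, "ax": 0, "ay": 0, "az": -0.785},
    {"fingers": 0.5, "dx": -0.056, "dy": -0.29, "dz": 0.045, "ax": 0, "ay": 0, "az": -0.785},
    {"fingers": 0.5, "dx": -0.056, "dy": -0.29, "dz": 0.045, "ax": 0, "ay": 0, "az": -0.785},
    {"fingers": 0.5, "dx": -0.056, "dy": -0.29, "dz": 0.045, "ax": 0, "ay": 0, "az": -0.785},
    {"fingers": 0.5, "dx": -0.056, "dy": -0.29, "dz": 0.045, "ax": 0, "ay": 0, "az": -0.785},
    {"fingers": 0.5, "dx": -0.056, "dy": -0.29, "dz": 0.045, "ax": 0, "ay": 0, "az": -0.785},
    {"fingers": 0.5, "dx": -0.056, "dy": -0.29, "dz": 0.045, "ax": 0, "ay": 0, "az": -0.785},
    {"fingers": 0.5, "dx": -0.056, "dy": -0.29, "dz": 0.045, "ax": 0, "ay": 0, "az": -0.785},
    {"fingers": 0.5, "dx": -0.056, "dy": -0.29, "dz": 0.045, "ax": 0, "ay": 0, "az": -0.785},
    {"fingers": 0.5, "dx": -0.056, "dy": -0.29, "dz": 0.045, "ax": 0, "ay": 0, "az": -0.785},
  ],
)

```text
clock: 14.93
eef_pos: [0.5488, -0.3728, 0.1647]
tool_rot: [3.141, -0.001, 0.164]
wrist_force: [1.1, -0.1, -0.0]
finger_gap: 0.502
grip_force: 0.0
```

Run:
```python
from h import *
find(keys=['grA','c3'],f='r4.png')
```

```text
t 14.93 eef [ 0.5488 -0.3728  0.1647] yaw [ 3.141e+00 -1.000e-03  1.640e-01]
grA
   ([0.5485, -0.3749], 622, [315.8, 182.3], [-0.0003, -0.0021])
c3
   ([0.4427, -0.3583], 954, [284.1, 277.0], [-0.1061, 0.0145])
```

servo_tool(
  steps=[
    {"fingers": 0.5, "dx": 0, "dy": -0.002, "dz": -0.04, "ax": 0, "ay": 0, "az": 0},
    {"fingers": 0.5, "dx": 0, "dy": -0.002, "dz": -0.08, "ax": 0, "ay": 0, "az": 0},
    {"fingers": 0.5, "dx": 0, "dy": -0.002, "dz": -0.12, "ax": 0, "ay": 0, "az": 0},
    {"fingers": 0.5, "dx": 0, "dy": -0.002, "dz": -0.15, "ax": 0, "ay": 0, "az": 0},
    {"fingers": 0.5, "dx": 0, "dy": -0.002, "dz": -0.162, "ax": 0, "ay": 0, "az": 0},
    {"fingers": 0.5, "dx": 0, "dy": -0.002, "dz": -0.162, "ax": 0, "ay": 0, "az": 0},
    {"fingers": 1, "dx": 0, "dy": -0.002, "dz": -0.162, "ax": 0, "ay": 0, "az": 0},
    {"fingers": 1, "dx": 0, "dy": -0.002, "dz": -0.162, "ax": 0, "ay": 0, "az": 0},
    {"fingers": 1, "dx": 0, "dy": -0.002, "dz": -0.162, "ax": 0, "ay": 0, "az": 0},
    {"fingers": 1, "dx": 0, "dy": -0.002, "dz": -0.162, "ax": 0, "ay": 0, "az": 0},
    {"fingers": 1, "dx": 0, "dy": -0.002, "dz": -0.122, "ax": 0, "ay": 0, "az": 0},
    {"fingers": 1, "dx": 0, "dy": -0.002, "dz": -0.082, "ax": 0, "ay": 0, "az": 0},
  ],
)

```text
clock: 15.98
eef_pos: [0.5478, -0.3741, 0.0812]
tool_rot: [-3.138, 0.003, 0.164]
wrist_force: [1.1, -0.4, 0.4]
finger_gap: 0.311
grip_force: 30.0
```

servo_tool(
  steps=[
    {"fingers": 1, "dx": 0.0295, "dy": 0.439, "dz": 0.02, "ax": 0, "ay": 0, "az": 0.785},
    {"fingers": 1, "dx": 0.0295, "dy": 0.439, "dz": 0.02, "ax": 0, "ay": 0, "az": 0.785},
    {"fingers": 1, "dx": 0.0295, "dy": 0.439, "dz": 0.02, "ax": 0, "ay": 0, "az": 0.785},
    {"fingers": 1, "dx": 0.0295, "dy": 0.439, "dz": 0.02, "ax": 0, "ay": 0, "az": 0.785},
    {"fingers": 1, "dx": 0.0295, "dy": 0.439, "dz": 0.02, "ax": 0, "ay": 0, "az": 0.785},
    {"fingers": 1, "dx": 0.0295, "dy": 0.439, "dz": 0.02, "ax": 0, "ay": 0, "az": 0.785},
    {"fingers": 1, "dx": 0.0295, "dy": 0.439, "dz": 0.02, "ax": 0, "ay": 0, "az": 0.785},
    {"fingers": 1, "dx": 0.0295, "dy": 0.439, "dz": 0.02, "ax": 0, "ay": 0, "az": 0.785},
    {"fingers": 1, "dx": 0.0295, "dy": 0.439, "dz": 0.02, "ax": 0, "ay": 0, "az": 0.785},
    {"fingers": 1, "dx": 0.0295, "dy": 0.439, "dz": 0.02, "ax": 0, "ay": 0, "az": 0.785},
    {"fingers": 1, "dx": 0.0295, "dy": 0.439, "dz": 0.02, "ax": 0, "ay": 0, "az": 0.785},
    {"fingers": 1, "dx": 0.0295, "dy": 0.439, "dz": 0.02, "ax": 0, "ay": 0, "az": 0.785},
  ],
)

```text
clock: 16.98
eef_pos: [0.5781, 0.0683, 0.1026]
tool_rot: [3.141, -0.001, 0.954]
wrist_force: [-0.0, -0.4, -1.1]
finger_gap: 0.31
grip_force: 30.0
```

servo_tool(
  steps=[
    {"fingers": 1, "dx": 0, "dy": -0.001, "dz": -0.03, "ax": 0, "ay": 0, "az": 0},
    {"fingers": 1, "dx": 0, "dy": -0.001, "dz": -0.055, "ax": 0, "ay": 0, "az": 0},
    {"fingers": 1, "dx": 0, "dy": -0.001, "dz": -0.065, "ax": 0, "ay": 0, "az": 0},
    {"fingers": 1, "dx": 0, "dy": -0.001, "dz": -0.065, "ax": 0, "ay": 0, "az": 0},
  ],
)

```text
clock: 17.32
eef_pos: [0.5775, 0.0623, 0.0359]
tool_rot: [-3.139, 0.002, 0.948]
wrist_force: [-0.6, 0.3, 1.0]
finger_gap: 0.306
grip_force: 30.0
```

servo_tool(
  steps=[
    {"fingers": 1, "dx": 0, "dy": 0.0015, "dz": 0, "ax": 0, "ay": 0, "az": 0},
    {"fingers": 0.55, "dx": 0, "dy": 0.0015, "dz": 0, "ax": 0, "ay": 0, "az": 0},
    {"fingers": 0.55, "dx": 0, "dy": 0.0015, "dz": 0, "ax": 0, "ay": 0, "az": 0},
    {"fingers": 0.5, "dx": 0, "dy": 0.0015, "dz": 0.003, "ax": 0, "ay": 0, "az": 0},
    {"fingers": 0.5, "dx": 0, "dy": 0.0015, "dz": 0.04, "ax": 0, "ay": 0, "az": 0},
    {"fingers": 0.5, "dx": 0, "dy": 0.0015, "dz": 0.08, "ax": 0, "ay": 0, "az": 0},
  ],
)

```text
clock: 17.82
eef_pos: [0.5771, 0.0643, 0.1168]
tool_rot: [-3.138, 0.002, 0.949]
wrist_force: [0.5, 0.3, 0.9]
finger_gap: 0.497
grip_force: 0.0
```

servo_tool(
  steps=[
    {"fingers": 0.5, "dx": -0.087, "dy": 0.215, "dz": 0.045, "ax": 0, "ay": 0, "az": 0},
    {"fingers": 0.5, "dx": -0.087, "dy": 0.215, "dz": 0.045, "ax": 0, "ay": 0, "az": 0},
    {"fingers": 0.5, "dx": -0.087, "dy": 0.215, "dz": 0.045, "ax": 0, "ay": 0, "az": 0},
    {"fingers": 0.5, "dx": -0.087, "dy": 0.215, "dz": 0.045, "ax": 0, "ay": 0, "az": 0},
    {"fingers": 0.5, "dx": -0.087, "dy": 0.215, "dz": 0.045, "ax": 0, "ay": 0, "az": 0},
    {"fingers": 0.5, "dx": -0.087, "dy": 0.215, "dz": 0.045, "ax": 0, "ay": 0, "az": 0},
    {"fingers": 0.5, "dx": -0.087, "dy": 0.215, "dz": 0.045, "ax": 0, "ay": 0, "az": 0},
    {"fingers": 0.5, "dx": -0.087, "dy": 0.215, "dz": 0.045, "ax": 0, "ay": 0, "az": 0},
  ],
)

```text
clock: 18.48
eef_pos: [0.491, 0.2801, 0.1628]
tool_rot: [3.141, -0.001, 0.951]
wrist_force: [0.6, 0.3, 0.3]
finger_gap: 0.502
grip_force: 0.0
```

Run:
```python
from h import *
find(keys=['orA','c1','c2'],f='l1.png')
```

```text
t 18.48 eef [0.491  0.2801 0.1628] yaw [ 3.141e+00 -1.000e-03  9.510e-01]
orA
   ([0.4932, 0.2858], 142, [311.5, 176.7], [0.0022, 0.0056])
c1
   ([0.612, 0.287], 1422, [417.9, 101.4], [0.121, 0.0069])
c2
   ([0.4211, 0.3611], 1331, [202.9, 157.6], [-0.0699, 0.081])
```

View pics/raw_l1.png

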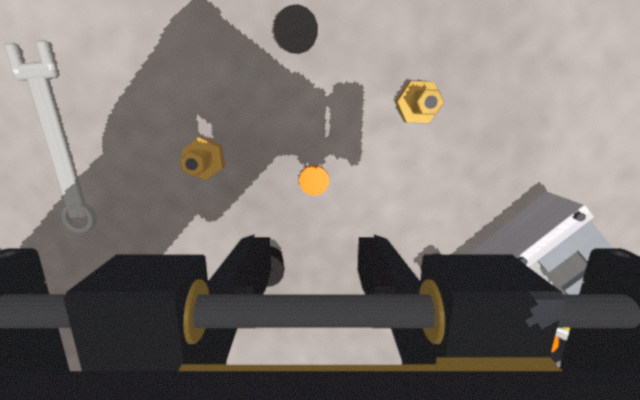

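servo_tool(
  steps=[
    {"fingers": 0.5, "dx": 0, "dy": 0, "dz": -0.04, "ax": 0, "ay": 0, "az": 0},
    {"fingers": 0.5, "dx": 0, "dy": 0, "dz": -0.08, "ax": 0, "ay": 0, "az": 0},
    {"fingers": 0.5, "dx": 0, "dy": 0, "dz": -0.12, "ax": 0, "ay": 0, "az": 0},
    {"fingers": 0.5, "dx": 0, "dy": 0, "dz": -0.148, "ax": 0, "ay": 0, "az": 0},
    {"fingers": 0.5, "dx": 0, "dy": 0, "dz": -0.158, "ax": 0, "ay": 0, "az": 0},
    {"fingers": 0.5, "dx": 0, "dy": 0, "dz": -0.158, "ax": 0, "ay": 0, "az": 0},
    {"fingers": 1, "dx": 0, "dy": 0, "dz": -0.158, "ax": 0, "ay": 0, "az": 0},
    {"fingers": 1, "dx": 0, "dy": 0, "dz": -0.158, "ax": 0, "ay": 0, "az": 0},
    {"fingers": 1, "dx": 0, "dy": 0, "dz": -0.158, "ax": 0, "ay": 0, "az": 0},
    {"fingers": 1, "dx": 0, "dy": 0, "dz": -0.158, "ax": 0, "ay": 0, "az": 0},
    {"fingers": 1, "dx": 0, "dy": 0, "dz": -0.118, "ax": 0, "ay": 0, "az": 0},
    {"fingers": 1, "dx": 0, "dy": 0, "dz": -0.078, "ax": 0, "ay": 0, "az": 0},
  ],
)

```text
clock: 19.53
eef_pos: [0.4902, 0.2788, 0.0838]
tool_rot: [-3.139, 0.004, 0.949]
wrist_force: [0.8, -0.6, 0.2]
finger_gap: 0.307
grip_force: 30.0
```

servo_tool(
  steps=[
    {"fingers": 1, "dx": 0.087, "dy": -0.216, "dz": 0.02, "ax": 0, "ay": 0, "az": 0},
    {"fingers": 1, "dx": 0.087, "dy": -0.216, "dz": 0.02, "ax": 0, "ay": 0, "az": 0},
    {"fingers": 1, "dx": 0.087, "dy": -0.216, "dz": 0.02, "ax": 0, "ay": 0, "az": 0},
    {"fingers": 1, "dx": 0.087, "dy": -0.216, "dz": 0.02, "ax": 0, "ay": 0, "az": 0},
    {"fingers": 1, "dx": 0.087, "dy": -0.216, "dz": 0.02, "ax": 0, "ay": 0, "az": 0},
    {"fingers": 1, "dx": 0.087, "dy": -0.216, "dz": 0.02, "ax": 0, "ay": 0, "az": 0},
    {"fingers": 1, "dx": 0.087, "dy": -0.216, "dz": -0.01, "ax": 0, "ay": 0, "az": 0},
    {"fingers": 1, "dx": 0.087, "dy": -0.216, "dz": -0.035, "ax": 0, "ay": 0, "az": 0},
    {"fingers": 1, "dx": 0.087, "dy": -0.216, "dz": -0.045, "ax": 0, "ay": 0, "az": 0},
    {"fingers": 1, "dx": 0.087, "dy": -0.216, "dz": -0.045, "ax": 0, "ay": 0, "az": 0},
  ],
)

```text
clock: 20.37
eef_pos: [0.577, 0.0634, 0.0372]
tool_rot: [-3.138, 0.002, 0.949]
wrist_force: [-0.5, 0.2, 0.3]
finger_gap: 0.313
grip_force: 30.0
```

servo_tool(
  steps=[
    {"fingers": 1, "dx": 0.001, "dy": 0, "dz": 0, "ax": 0, "ay": 0, "az": 0},
    {"fingers": 0.55, "dx": 0.001, "dy": 0, "dz": 0, "ax": 0, "ay": 0, "az": 0},
    {"fingers": 0.55, "dx": 0.001, "dy": 0, "dz": 0, "ax": 0, "ay": 0, "az": 0},
    {"fingers": 0.5, "dx": 0.001, "dy": 0, "dz": 0.003, "ax": 0, "ay": 0, "az": 0},
    {"fingers": 0.5, "dx": 0.001, "dy": 0, "dz": 0.04, "ax": 0, "ay": 0, "az": 0},
    {"fingers": 0.5, "dx": 0.001, "dy": 0, "dz": 0.08, "ax": 0, "ay": 0, "az": 0},
  ],
)

```text
clock: 20.87
eef_pos: [0.5781, 0.0635, 0.1192]
tool_rot: [-3.138, 0.002, 0.949]
wrist_force: [1.2, -0.1, -0.3]
finger_gap: 0.503
grip_force: 0.0
```

servo_tool(
  steps=[
    {"fingers": 0.5, "dx": -0.043, "dy": -0.077, "dz": 0.075, "ax": 0, "ay": 0, "az": -0.785},
    {"fingers": 0.5, "dx": -0.043, "dy": -0.077, "dz": 0.075, "ax": 0, "ay": 0, "az": -0.785},
    {"fingers": 0.5, "dx": -0.043, "dy": -0.077, "dz": 0.075, "ax": 0, "ay": 0, "az": -0.785},
    {"fingers": 0.5, "dx": -0.043, "dy": -0.077, "dz": 0.075, "ax": 0, "ay": 0, "az": -0.785},
    {"fingers": 0.5, "dx": -0.043, "dy": -0.077, "dz": 0.075, "ax": 0, "ay": 0, "az": -0.785},
    {"fingers": 0.5, "dx": -0.043, "dy": -0.077, "dz": 0.075, "ax": 0, "ay": 0, "az": -0.785},
    {"fingers": 0.5, "dx": -0.043, "dy": -0.077, "dz": 0.075, "ax": 0, "ay": 0, "az": -0.785},
    {"fingers": 0.5, "dx": -0.043, "dy": -0.077, "dz": 0.075, "ax": 0, "ay": 0, "az": -0.785},
    {"fingers": 0.5, "dx": -0.043, "dy": -0.077, "dz": 0.075, "ax": 0, "ay": 0, "az": -0.785},
  ],
)

```text
clock: 21.62
eef_pos: [0.5363, -0.0136, 0.1948]
tool_rot: [3.141, -0.001, 0.166]
wrist_force: [0.9, -0.2, 0.2]
finger_gap: 0.499
grip_force: 0.0
```

Run:
```python
from h import *
s=env.sense();print(s['clock'],s['eef_pos'],s['tool_rot'],s['joint_positions'])
c=cam('wrist')
q=[w2px(c,p) for p in((.578,.064,.034),(.591,-.0095,.034),(.604,-.083,.034))];print(np.round(q,1))
u,v=np.mean(q,0).astype(int); b=(u-130,v-50,u+130,v+50); print(b)
snap('wrist','w3.png',b,3)
```

```text
21.6167 [ 0.53632253 -0.01362431  0.19477124] [ 3.14119119e+00 -9.27766371e-04  1.65515247e-01] [-2.43910179e-01  3.74867231e-01  1.52971115e+00  1.11005199e-06
  1.23600337e+00  1.16137072e+00]
[[240.3 126.2]
 [318.9 125.4]
 [397.6 124.5]]
(np.int64(188), np.int64(75), np.int64(448), np.int64(175))
```

View pics/w3.png

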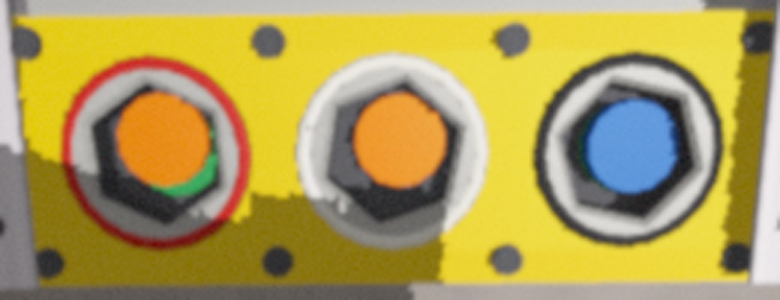

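Run:
```python
from h import *
c=cam('wrist'); f=lambda p: px2w(c,188+p[0]/3,75+p[1]/3,.034)
C=dict(red=(156.5,152.5),white=(393,150.5),black=(629,149))
H=dict(red=[(152,83),(217,110),(222,180),(168,224),(104,190),(94,126)],white=[(405,78),(465,122),(448,190),(385,222),(330,178),(336,104)],black=[(612,80),(684,98),(699,160),(646,218),(578,204),(562,138)])
for k in C:
    P=np.array([f(p)[:2] for p in H[k]]); m=P.mean(0); d=P-m
    z=np.mean(np.exp(6j*np.arctan2(d[:,1],d[:,0]))); vert=np.degrees(np.angle(z))/6
    print(k,'collar',f(C[k]).round(4)[:2],'hexcen',m.round(4),'flat',((vert+30)%60).round(1),abs(z).round(2))
o=[]
for fn,u,v in(('right',374,193),('l1',418,101),('l1',203,158)):
    im=cv2.imread(f'pics/raw_{fn}.png'); o.append(cv2.resize(im[v-26:v+27,u-26:u+27],(265,265),interpolation=cv2.INTER_CUBIC))
cv2.imwrite('pics/caps.png',np.hstack(o))
```

```text
red collar [0.5782 0.0642] hexcen [0.5783 0.0632] flat 43.9 0.98
white collar [ 0.5911 -0.0095] hexcen [ 0.5914 -0.01  ] flat 32.0 1.0
black collar [ 0.6038 -0.083 ] hexcen [ 0.6034 -0.0834] flat 58.0 0.97
```

View pics/caps.png

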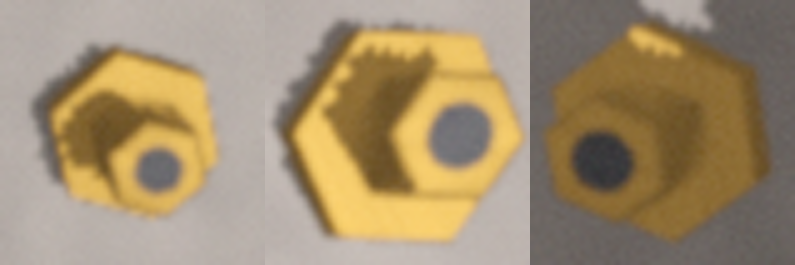

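Run:
```python
from h import *
m=env.camera_model('wrist'); K=np.array([[m['fx'],0,m['cx']],[0,m['fy'],m['cy']],[0,0,1]])
def mk(p,r):
    T=np.eye(4);T[:3,:3]=R.from_euler('xyz',r).as_matrix();T[:3,3]=p; W=np.linalg.inv(T@np.array(m['mount'])); return K,W[:3,:3],W[:3,3]
A=mk([.4544,-.284,.2209],[-3.14,0,.164]); B=mk([.491,.2801,.1628],[3.141,-.001,.951])
for n,c,(u,v),V,h in(('c3',A,(374,193),[(118,50),(203,75),(215,160),(70,195),(50,108)],(158,170)),
  ('c1',B,(418,101),[(95,32),(210,38),(190,240),(68,235),(25,130)],(195,135)),
  ('c2',B,(203,158),[(105,25),(225,68),(238,175),(150,240),(22,92)],(73,160))):
    g=lambda p,z: px2w(c,u-26+p[0]/5-.5,v-26+p[1]/5-.5,z)[:2]
    P=np.array([g(p,.012) for p in V]); a=g(h,.038); d=P-a
    z=np.exp(6j*np.arctan2(d[:,1],d[:,0])); vt=np.degrees(np.angle(z.mean()))/6
    print(n,'axis',a.round(4),'r',np.linalg.norm(d,axis=1).round(4),'flat',((vt+30)%60).round(1),abs(z.mean()).round(2))
```

```text
c3 axis [ 0.4395 -0.3581] r [0.0216 0.021  0.0196 0.0204 0.0216] flat 52.9 0.99
c1 axis [0.6131 0.2861] r [0.0205 0.0196 0.0208 0.0211 0.0215] flat 52.4 0.98
c2 axis [0.4188 0.3618] r [0.0207 0.0238 0.0222 0.0204 0.0201] flat 30.6 0.96
```

Run:
```python
from h import *
m=env.camera_model('wrist'); K=np.array([[m['fx'],0,m['cx']],[0,m['fy'],m['cy']],[0,0,1]])
T=np.eye(4);T[:3,:3]=R.from_euler('xyz',[-3.14,0,.164]).as_matrix();T[:3,3]=[.4544,-.284,.2209]; W=np.linalg.inv(T@np.array(m['mount']));A=(K,W[:3,:3],W[:3,3])
t=cam('top')
print('seal',px2w(A,352,330,.1),px2w(t,460,271,.1))
for z in(0,.05,.1,.15): print(z,'crate wrist',px2w(A,480,250,z)[:2].round(3),px2w(A,528,98,z)[:2].round(3),'top',px2w(t,500,262,z)[:2].round(3),px2w(t,495,170,z)[:2].round(3))
s=env.sense(); print(s['eef_pos'],s['tool_rot'])
```

```text
seal [ 0.31885424 -0.34492804  0.1       ] [ 0.32072035 -0.34834715  0.1       ]
0 crate wrist [ 0.386 -0.509] [ 0.572 -0.505] top [ 0.343 -0.498] [ 0.605 -0.516]
0.05 crate wrist [ 0.405 -0.477] [ 0.566 -0.473] top [ 0.342 -0.474] [ 0.591 -0.492]
0.1 crate wrist [ 0.424 -0.444] [ 0.56  -0.441] top [ 0.34 -0.45] [ 0.577 -0.467]
0.15 crate wrist [ 0.443 -0.412] [ 0.554 -0.41 ] top [ 0.338 -0.426] [ 0.563 -0.443]
[ 0.53629177 -0.01358707  0.19458387] [ 3.14132053e+00 -6.59942111e-04  1.65630480e-01]
```

servo_tool(
  steps=[
    {"fingers": 0.5, "dx": -0.097, "dy": -0.3445, "dz": -0.04, "ax": 0, "ay": 0, "az": 0.236},
    {"fingers": 0.5, "dx": -0.097, "dy": -0.3445, "dz": -0.04, "ax": 0, "ay": 0, "az": 0.236},
    {"fingers": 0.5, "dx": -0.097, "dy": -0.3445, "dz": -0.04, "ax": 0, "ay": 0, "az": 0.236},
    {"fingers": 0.5, "dx": -0.097, "dy": -0.3445, "dz": -0.04, "ax": 0, "ay": 0, "az": 0.236},
    {"fingers": 0.5, "dx": -0.097, "dy": -0.3445, "dz": -0.04, "ax": 0, "ay": 0, "az": 0.236},
    {"fingers": 0.5, "dx": -0.097, "dy": -0.3445, "dz": -0.04, "ax": 0, "ay": 0, "az": 0.236},
    {"fingers": 0.5, "dx": -0.097, "dy": -0.3445, "dz": -0.04, "ax": 0, "ay": 0, "az": 0.236},
    {"fingers": 0.5, "dx": -0.097, "dy": -0.3445, "dz": -0.04, "ax": 0, "ay": 0, "az": 0.236},
    {"fingers": 0.5, "dx": -0.097, "dy": -0.3445, "dz": -0.04, "ax": 0, "ay": 0, "az": 0.236},
    {"fingers": 0.5, "dx": -0.097, "dy": -0.3445, "dz": -0.04, "ax": 0, "ay": 0, "az": 0.236},
    {"fingers": 0.5, "dx": -0.097, "dy": -0.3445, "dz": -0.04, "ax": 0, "ay": 0, "az": 0.236},
  ],
)

```text
clock: 22.58
eef_pos: [0.4386, -0.3593, 0.1538]
tool_rot: [-3.141, -0.0, 0.398]
wrist_force: [0.3, 0.4, 0.4]
finger_gap: 0.5
grip_force: 0.0
```

Run:
```python
from h import *
find(keys=['c3'],f='r5.png')
im=cv2.imread('pics/raw_r5.png'); cv2.imwrite('pics/r5c.png',cv2.resize(im[130:250,240:400],None,fx=4,fy=4,interpolation=cv2.INTER_CUBIC))
```

```text
t 22.58 eef [ 0.4386 -0.3593  0.1538] yaw [-3.141 -0.     0.398]
c3
   ([0.4417, -0.3575], 1177, [313.2, 182.3], [0.0031, 0.0018])
```

View pics/r5c.png

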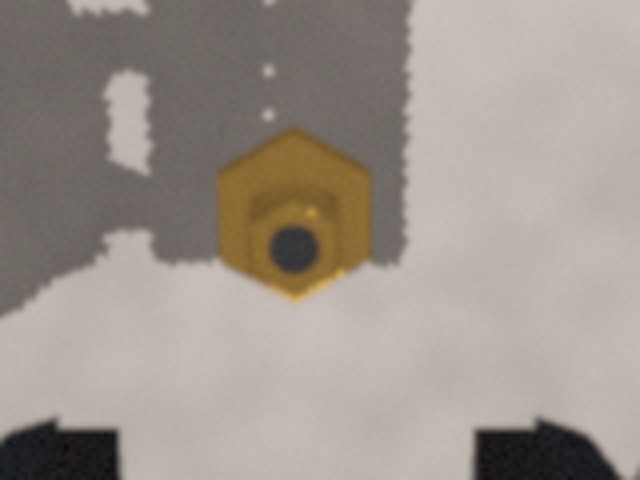

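servo_tool(
  steps=[
    {"fingers": 0.5, "dx": 0.001, "dy": 0.001, "dz": -0.04, "ax": 0, "ay": 0, "az": 0},
    {"fingers": 0.5, "dx": 0.001, "dy": 0.001, "dz": -0.08, "ax": 0, "ay": 0, "az": 0},
    {"fingers": 0.5, "dx": 0.001, "dy": 0.001, "dz": -0.115, "ax": 0, "ay": 0, "az": 0},
    {"fingers": 0.5, "dx": 0.001, "dy": 0.001, "dz": -0.137, "ax": 0, "ay": 0, "az": 0},
    {"fingers": 0.5, "dx": 0.001, "dy": 0.001, "dz": -0.137, "ax": 0, "ay": 0, "az": 0},
    {"fingers": 1, "dx": 0.001, "dy": 0.001, "dz": -0.137, "ax": 0, "ay": 0, "az": 0},
    {"fingers": 1, "dx": 0.001, "dy": 0.001, "dz": -0.137, "ax": 0, "ay": 0, "az": 0},
    {"fingers": 1, "dx": 0.001, "dy": 0.001, "dz": -0.137, "ax": 0, "ay": 0, "az": 0},
    {"fingers": 1, "dx": 0.001, "dy": 0.001, "dz": -0.137, "ax": 0, "ay": 0, "az": 0},
    {"fingers": 1, "dx": 0.001, "dy": 0.001, "dz": -0.137, "ax": 0, "ay": 0, "az": 0},
    {"fingers": 1, "dx": 0.001, "dy": 0.001, "dz": -0.137, "ax": 0, "ay": 0, "az": 0},
  ],
)

```text
clock: 23.55
eef_pos: [0.4409, -0.3576, 0.0188]
tool_rot: [3.139, -0.001, 0.4]
wrist_force: [-0.0, 1.0, 7.8]
finger_gap: 0.222
grip_force: 30.0
```

servo_tool(
  steps=[
    {"fingers": 1, "dx": 0, "dy": 0, "dz": 0.04, "ax": 0, "ay": 0, "az": 0},
    {"fingers": 1, "dx": 0, "dy": 0, "dz": 0.08, "ax": 0, "ay": 0, "az": 0},
    {"fingers": 1, "dx": 0.1635, "dy": 0.275, "dz": 0.1, "ax": 0, "ay": 0, "az": 0.072},
    {"fingers": 1, "dx": 0.1635, "dy": 0.275, "dz": 0.1, "ax": 0, "ay": 0, "az": 0.072},
    {"fingers": 1, "dx": 0.1635, "dy": 0.275, "dz": 0.1, "ax": 0, "ay": 0, "az": 0.072},
    {"fingers": 1, "dx": 0.1635, "dy": 0.275, "dz": 0.1, "ax": 0, "ay": 0, "az": 0.072},
    {"fingers": 1, "dx": 0.1635, "dy": 0.275, "dz": 0.1, "ax": 0, "ay": 0, "az": 0.072},
    {"fingers": 1, "dx": 0.1635, "dy": 0.275, "dz": 0.1, "ax": 0, "ay": 0, "az": 0.072},
    {"fingers": 1, "dx": 0.1635, "dy": 0.275, "dz": 0.1, "ax": 0, "ay": 0, "az": 0.072},
    {"fingers": 1, "dx": 0.1635, "dy": 0.275, "dz": 0.1, "ax": 0, "ay": 0, "az": 0.072},
    {"fingers": 1, "dx": 0.1635, "dy": 0.275, "dz": 0.1, "ax": 0, "ay": 0, "az": 0.072},
  ],
)

```text
clock: 24.47
eef_pos: [0.6057, -0.0774, 0.118]
tool_rot: [3.141, -0.002, 0.477]
wrist_force: [0.3, -0.2, -2.5]
finger_gap: 0.22
grip_force: 30.0
```

servo_tool(
  steps=[
    {"fingers": 1, "dx": 0, "dy": 0, "dz": -0.02, "ax": 0, "ay": 0, "az": 0},
    {"fingers": 1, "dx": 0, "dy": 0, "dz": -0.04, "ax": 0, "ay": 0, "az": 0},
    {"fingers": 1, "dx": 0, "dy": 0, "dz": -0.05, "ax": 0, "ay": 0, "az": 0},
    {"fingers": 1, "dx": 0, "dy": 0, "dz": -0.05, "ax": 0, "ay": 0, "az": 0},
  ],
)

```text
clock: 24.8
eef_pos: [0.6025, -0.0822, 0.0652]
tool_rot: [-3.139, 0.003, 0.471]
wrist_force: [-0.8, -0.1, -1.2]
finger_gap: 0.224
grip_force: 30.0
```

servo_tool(
  steps=[
    {"fingers": 1, "dx": 0.001, "dy": -0.001, "dz": -0.005, "ax": 0, "ay": 0, "az": 0},
    {"fingers": 1, "dx": 0.001, "dy": -0.001, "dz": -0.009, "ax": 0, "ay": 0, "az": 0},
    {"fingers": 1, "dx": 0.001, "dy": -0.001, "dz": -0.012, "ax": 0, "ay": 0, "az": 0},
    {"fingers": 1, "dx": 0.001, "dy": -0.001, "dz": -0.014, "ax": 0, "ay": 0, "az": 0},
    {"fingers": 1, "dx": 0.001, "dy": -0.001, "dz": -0.016, "ax": 0, "ay": 0, "az": 0},
  ],
)

```text
clock: 25.22
eef_pos: [0.6049, -0.0833, 0.0513]
tool_rot: [3.141, -0.0, 0.472]
wrist_force: [0.4, -0.1, -2.0]
finger_gap: 0.222
grip_force: 30.0
```

servo_tool(
  steps=[
    {"fingers": 1, "dx": 0, "dy": 0, "dz": -0.002, "ax": 0, "ay": 0, "az": 0},
    {"fingers": 1, "dx": 0, "dy": 0, "dz": -0.004, "ax": 0, "ay": 0, "az": 0},
    {"fingers": 1, "dx": 0, "dy": 0, "dz": -0.006, "ax": 0, "ay": 0, "az": 0},
    {"fingers": 1, "dx": 0, "dy": 0, "dz": -0.006, "ax": 0, "ay": 0, "az": 0},
  ],
)

```text
clock: 25.55
eef_pos: [0.6046, -0.0831, 0.0447]
tool_rot: [-3.141, 0.0, 0.472]
wrist_force: [-0.3, -0.7, -2.1]
finger_gap: 0.222
grip_force: 30.0
```

Sliding in with no load; I'll carry on to contact.

servo_tool(
  steps=[
    {"fingers": 1, "dx": 0, "dy": 0, "dz": -0.002, "ax": 0, "ay": 0, "az": 0},
    {"fingers": 1, "dx": 0, "dy": 0, "dz": -0.004, "ax": 0, "ay": 0, "az": 0},
    {"fingers": 1, "dx": 0, "dy": 0, "dz": -0.005, "ax": 0, "ay": 0, "az": 0},
    {"fingers": 1, "dx": 0, "dy": 0, "dz": -0.005, "ax": 0, "ay": 0, "az": 0},
  ],
)

```text
clock: 25.88
eef_pos: [0.605, -0.0832, 0.0408]
tool_rot: [3.141, -0.0, 0.472]
wrist_force: [-2.2, 1.4, 5.0]
finger_gap: 0.22
grip_force: 30.0
```

servo_tool(
  steps=[
    {"fingers": 0.65, "dx": 0, "dy": 0, "dz": 0, "ax": 0, "ay": 0, "az": 0},
    {"fingers": 0.65, "dx": 0, "dy": 0, "dz": 0, "ax": 0, "ay": 0, "az": 0},
    {"fingers": 0.65, "dx": 0, "dy": 0, "dz": 0, "ax": 0, "ay": 0, "az": 0},
    {"fingers": 0.65, "dx": 0, "dy": 0, "dz": 0.03, "ax": 0, "ay": 0, "az": 0},
    {"fingers": 0.65, "dx": 0, "dy": 0, "dz": 0.07, "ax": 0, "ay": 0, "az": 0},
    {"fingers": 0.5, "dx": 0, "dy": 0, "dz": 0.11, "ax": 0, "ay": 0, "az": 0},
  ],
)

```text
clock: 26.38
eef_pos: [0.6042, -0.0831, 0.1508]
tool_rot: [-3.14, 0.002, 0.472]
wrist_force: [1.2, -0.5, 0.1]
finger_gap: 0.402
grip_force: 0.0
```

servo_tool(
  steps=[
    {"fingers": 0.5, "dx": 0.008, "dy": 0.369, "dz": 0, "ax": 0, "ay": 0, "az": -0.08},
    {"fingers": 0.5, "dx": 0.008, "dy": 0.369, "dz": 0, "ax": 0, "ay": 0, "az": -0.08},
    {"fingers": 0.5, "dx": 0.008, "dy": 0.369, "dz": 0, "ax": 0, "ay": 0, "az": -0.08},
    {"fingers": 0.5, "dx": 0.008, "dy": 0.369, "dz": 0, "ax": 0, "ay": 0, "az": -0.08},
    {"fingers": 0.5, "dx": 0.008, "dy": 0.369, "dz": 0, "ax": 0, "ay": 0, "az": -0.08},
    {"fingers": 0.5, "dx": 0.008, "dy": 0.369, "dz": 0, "ax": 0, "ay": 0, "az": -0.08},
    {"fingers": 0.5, "dx": 0.008, "dy": 0.369, "dz": 0, "ax": 0, "ay": 0, "az": -0.08},
    {"fingers": 0.5, "dx": 0.008, "dy": 0.369, "dz": 0, "ax": 0, "ay": 0, "az": -0.08},
    {"fingers": 0.5, "dx": 0.008, "dy": 0.369, "dz": 0, "ax": 0, "ay": 0, "az": -0.08},
    {"fingers": 0.5, "dx": 0.008, "dy": 0.369, "dz": 0, "ax": 0, "ay": 0, "az": -0.08},
    {"fingers": 0.5, "dx": 0.008, "dy": 0.369, "dz": 0, "ax": 0, "ay": 0, "az": -0.08},
    {"fingers": 0.5, "dx": 0.008, "dy": 0.369, "dz": 0, "ax": 0, "ay": 0, "az": -0.08},
  ],
)

```text
clock: 27.38
eef_pos: [0.6128, 0.2853, 0.1498]
tool_rot: [3.141, 0.001, 0.392]
wrist_force: [0.4, -0.1, 0.4]
finger_gap: 0.501
grip_force: 0.0
```

Run:
```python
from h import *
find(keys=['c1','c2'],f='l2.png')
im=cv2.imread('pics/raw_l2.png'); cv2.imwrite('pics/l2c.png',cv2.resize(im[130:250,240:400],None,fx=3,fy=3,interpolation=cv2.INTER_CUBIC))
```

```text
t 27.38 eef [0.6128 0.2853 0.1498] yaw [3.141e+00 1.000e-03 3.920e-01]
c1
   ([0.6153, 0.2866], 1202, [313.3, 183.9], [0.0026, 0.0013])
c2
   ([0.4397, 0.3508], 902, [192.8, 311.9], [-0.173, 0.0655])
```

View pics/l2c.png

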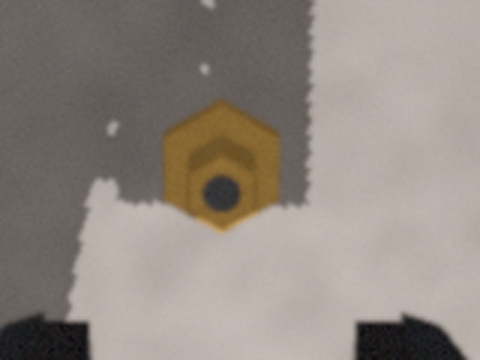

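servo_tool(
  steps=[
    {"fingers": 0.5, "dx": 0.0005, "dy": 0.0005, "dz": -0.04, "ax": 0, "ay": 0, "az": 0},
    {"fingers": 0.5, "dx": 0.0005, "dy": 0.0005, "dz": -0.08, "ax": 0, "ay": 0, "az": 0},
    {"fingers": 0.5, "dx": 0.0005, "dy": 0.0005, "dz": -0.115, "ax": 0, "ay": 0, "az": 0},
    {"fingers": 0.5, "dx": 0.0005, "dy": 0.0005, "dz": -0.131, "ax": 0, "ay": 0, "az": 0},
    {"fingers": 0.5, "dx": 0.0005, "dy": 0.0005, "dz": -0.131, "ax": 0, "ay": 0, "az": 0},
    {"fingers": 1, "dx": 0.0005, "dy": 0.0005, "dz": -0.131, "ax": 0, "ay": 0, "az": 0},
    {"fingers": 1, "dx": 0.0005, "dy": 0.0005, "dz": -0.131, "ax": 0, "ay": 0, "az": 0},
    {"fingers": 1, "dx": 0.0005, "dy": 0.0005, "dz": -0.131, "ax": 0, "ay": 0, "az": 0},
    {"fingers": 1, "dx": 0.0005, "dy": 0.0005, "dz": -0.131, "ax": 0, "ay": 0, "az": 0},
    {"fingers": 1, "dx": 0.0005, "dy": 0.0005, "dz": -0.131, "ax": 0, "ay": 0, "az": 0},
    {"fingers": 1, "dx": 0.0005, "dy": 0.0005, "dz": -0.131, "ax": 0, "ay": 0, "az": 0},
  ],
)

```text
clock: 28.35
eef_pos: [0.6141, 0.2863, 0.0209]
tool_rot: [3.141, -0.003, 0.392]
wrist_force: [-1.6, -2.2, 5.8]
finger_gap: 0.225
grip_force: 30.1
```

servo_tool(
  steps=[
    {"fingers": 1, "dx": 0, "dy": 0, "dz": 0.04, "ax": 0, "ay": 0, "az": 0},
    {"fingers": 1, "dx": 0, "dy": 0, "dz": 0.08, "ax": 0, "ay": 0, "az": 0},
    {"fingers": 1, "dx": -0.035, "dy": -0.222, "dz": 0.1, "ax": 0, "ay": 0, "az": -0.159},
    {"fingers": 1, "dx": -0.035, "dy": -0.222, "dz": 0.1, "ax": 0, "ay": 0, "az": -0.159},
    {"fingers": 1, "dx": -0.035, "dy": -0.222, "dz": 0.1, "ax": 0, "ay": 0, "az": -0.159},
    {"fingers": 1, "dx": -0.035, "dy": -0.222, "dz": 0.1, "ax": 0, "ay": 0, "az": -0.159},
    {"fingers": 1, "dx": -0.035, "dy": -0.222, "dz": 0.1, "ax": 0, "ay": 0, "az": -0.159},
    {"fingers": 1, "dx": -0.035, "dy": -0.222, "dz": 0.1, "ax": 0, "ay": 0, "az": -0.159},
    {"fingers": 1, "dx": -0.035, "dy": -0.222, "dz": 0.1, "ax": 0, "ay": 0, "az": -0.159},
    {"fingers": 1, "dx": -0.035, "dy": -0.222, "dz": 0.08, "ax": 0, "ay": 0, "az": -0.159},
    {"fingers": 1, "dx": -0.035, "dy": -0.222, "dz": 0.055, "ax": 0, "ay": 0, "az": -0.159},
    {"fingers": 1, "dx": -0.035, "dy": -0.222, "dz": 0.05, "ax": 0, "ay": 0, "az": -0.159},
  ],
)

```text
clock: 29.35
eef_pos: [0.5764, 0.0653, 0.0658]
tool_rot: [-3.14, 0.005, 0.233]
wrist_force: [-0.7, 0.7, -3.0]
finger_gap: 0.228
grip_force: 30.1
```

servo_tool(
  steps=[
    {"fingers": 1, "dx": 0.0015, "dy": -0.001, "dz": 0, "ax": 0, "ay": 0, "az": 0},
    {"fingers": 1, "dx": 0.0015, "dy": -0.001, "dz": -0.006, "ax": 0, "ay": 0, "az": 0},
    {"fingers": 1, "dx": 0.0015, "dy": -0.001, "dz": -0.01, "ax": 0, "ay": 0, "az": 0},
    {"fingers": 1, "dx": 0.0015, "dy": -0.001, "dz": -0.013, "ax": 0, "ay": 0, "az": 0},
    {"fingers": 1, "dx": 0.0015, "dy": -0.001, "dz": -0.013, "ax": 0, "ay": 0, "az": 0},
  ],
)

```text
clock: 29.77
eef_pos: [0.5797, 0.0635, 0.056]
tool_rot: [-3.142, 0.0, 0.233]
wrist_force: [0.3, 0.4, -1.7]
finger_gap: 0.223
grip_force: 30.1
```

servo_tool(
  steps=[
    {"fingers": 1, "dx": -0.001, "dy": 0, "dz": -0.001, "ax": 0, "ay": 0, "az": 0},
    {"fingers": 1, "dx": -0.001, "dy": 0, "dz": -0.003, "ax": 0, "ay": 0, "az": 0},
    {"fingers": 1, "dx": -0.001, "dy": 0, "dz": -0.005, "ax": 0, "ay": 0, "az": 0},
    {"fingers": 1, "dx": -0.001, "dy": 0, "dz": -0.005, "ax": 0, "ay": 0, "az": 0},
  ],
)

```text
clock: 30.1
eef_pos: [0.5788, 0.0636, 0.0511]
tool_rot: [-3.141, -0.0, 0.233]
wrist_force: [0.6, 2.7, -1.9]
finger_gap: 0.225
grip_force: 30.1
```

Underside is about 4 mm below the rim, with light load. Continue.

servo_tool(
  steps=[
    {"fingers": 1, "dx": 0, "dy": 0, "dz": -0.002, "ax": 0, "ay": 0, "az": 0},
    {"fingers": 1, "dx": 0, "dy": 0, "dz": -0.004, "ax": 0, "ay": 0, "az": 0},
    {"fingers": 1, "dx": 0, "dy": 0, "dz": -0.006, "ax": 0, "ay": 0, "az": 0},
    {"fingers": 1, "dx": 0, "dy": 0, "dz": -0.008, "ax": 0, "ay": 0, "az": 0},
    {"fingers": 1, "dx": 0, "dy": 0, "dz": -0.009, "ax": 0, "ay": 0, "az": 0},
    {"fingers": 1, "dx": 0, "dy": 0, "dz": -0.009, "ax": 0, "ay": 0, "az": 0},
  ],
)

```text
clock: 30.6
eef_pos: [0.5787, 0.0636, 0.0428]
tool_rot: [-3.141, -0.0, 0.233]
wrist_force: [-4.4, 4.5, 8.3]
finger_gap: 0.223
grip_force: 30.2
```

servo_tool(
  steps=[
    {"fingers": 0.65, "dx": 0, "dy": 0, "dz": 0, "ax": 0, "ay": 0, "az": 0},
    {"fingers": 0.65, "dx": 0, "dy": 0, "dz": 0, "ax": 0, "ay": 0, "az": 0},
    {"fingers": 0.65, "dx": 0, "dy": 0, "dz": 0, "ax": 0, "ay": 0, "az": 0},
    {"fingers": 0.65, "dx": 0, "dy": 0, "dz": 0.03, "ax": 0, "ay": 0, "az": 0},
    {"fingers": 0.65, "dx": 0, "dy": 0, "dz": 0.07, "ax": 0, "ay": 0, "az": 0},
    {"fingers": 0.5, "dx": 0, "dy": 0, "dz": 0.108, "ax": 0, "ay": 0, "az": 0},
  ],
)

```text
clock: 31.1
eef_pos: [0.5784, 0.063, 0.1511]
tool_rot: [-3.141, 0.001, 0.233]
wrist_force: [0.3, 0.2, 0.5]
finger_gap: 0.404
grip_force: 0.0
```

servo_tool(
  steps=[
    {"fingers": 0.5, "dx": -0.16, "dy": 0.298, "dz": 0, "ax": 0, "ay": 0, "az": -0.223},
    {"fingers": 0.5, "dx": -0.16, "dy": 0.298, "dz": 0, "ax": 0, "ay": 0, "az": -0.223},
    {"fingers": 0.5, "dx": -0.16, "dy": 0.298, "dz": 0, "ax": 0, "ay": 0, "az": -0.223},
    {"fingers": 0.5, "dx": -0.16, "dy": 0.298, "dz": 0, "ax": 0, "ay": 0, "az": -0.223},
    {"fingers": 0.5, "dx": -0.16, "dy": 0.298, "dz": 0, "ax": 0, "ay": 0, "az": -0.223},
    {"fingers": 0.5, "dx": -0.16, "dy": 0.298, "dz": 0, "ax": 0, "ay": 0, "az": -0.223},
    {"fingers": 0.5, "dx": -0.16, "dy": 0.298, "dz": 0, "ax": 0, "ay": 0, "az": -0.223},
    {"fingers": 0.5, "dx": -0.16, "dy": 0.298, "dz": 0, "ax": 0, "ay": 0, "az": -0.223},
    {"fingers": 0.5, "dx": -0.16, "dy": 0.298, "dz": 0, "ax": 0, "ay": 0, "az": -0.223},
    {"fingers": 0.5, "dx": -0.16, "dy": 0.298, "dz": 0, "ax": 0, "ay": 0, "az": -0.223},
    {"fingers": 0.5, "dx": -0.16, "dy": 0.298, "dz": 0, "ax": 0, "ay": 0, "az": -0.223},
  ],
)

```text
clock: 32.02
eef_pos: [0.4191, 0.3609, 0.1499]
tool_rot: [3.141, -0.0, 0.01]
wrist_force: [-0.4, -0.3, 0.0]
finger_gap: 0.501
grip_force: 0.0
```

Run:
```python
from h import *
find(keys=['c2'],f='l3.png')
im=cv2.imread('pics/raw_l3.png'); cv2.imwrite('pics/l3c.png',cv2.resize(im[100:250,220:420],None,fx=3,fy=3,interpolation=cv2.INTER_CUBIC))
```

```text
t 32.02 eef [0.4191 0.3609 0.1499] yaw [ 3.141 -0.     0.01 ]
c2
   ([0.4212, 0.3609], 1237, [313.9, 184.8], [0.0021, 0.0001])
```

View pics/l3c.png

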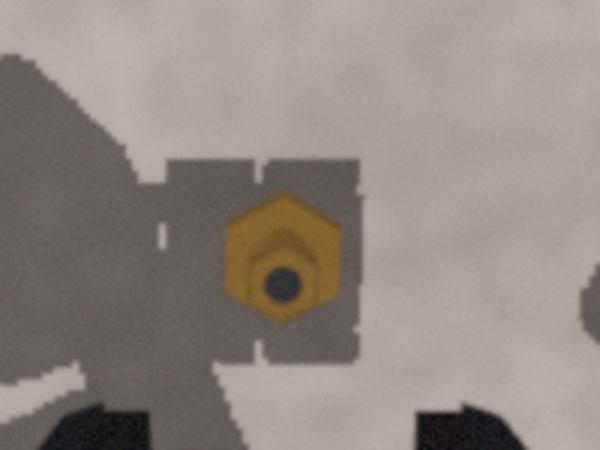

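servo_tool(
  steps=[
    {"fingers": 0.5, "dx": 0, "dy": 0, "dz": -0.04, "ax": 0, "ay": 0, "az": 0},
    {"fingers": 0.5, "dx": 0, "dy": 0, "dz": -0.08, "ax": 0, "ay": 0, "az": 0},
    {"fingers": 0.5, "dx": 0, "dy": 0, "dz": -0.115, "ax": 0, "ay": 0, "az": 0},
    {"fingers": 0.5, "dx": 0, "dy": 0, "dz": -0.131, "ax": 0, "ay": 0, "az": 0},
    {"fingers": 0.5, "dx": 0, "dy": 0, "dz": -0.131, "ax": 0, "ay": 0, "az": 0},
    {"fingers": 1, "dx": 0, "dy": 0, "dz": -0.131, "ax": 0, "ay": 0, "az": 0},
    {"fingers": 1, "dx": 0, "dy": 0, "dz": -0.131, "ax": 0, "ay": 0, "az": 0},
    {"fingers": 1, "dx": 0, "dy": 0, "dz": -0.131, "ax": 0, "ay": 0, "az": 0},
    {"fingers": 1, "dx": 0, "dy": 0, "dz": -0.131, "ax": 0, "ay": 0, "az": 0},
    {"fingers": 1, "dx": 0, "dy": 0, "dz": -0.131, "ax": 0, "ay": 0, "az": 0},
    {"fingers": 1, "dx": 0, "dy": 0, "dz": -0.131, "ax": 0, "ay": 0, "az": 0},
  ],
)

```text
clock: 32.98
eef_pos: [0.4196, 0.3615, 0.0206]
tool_rot: [-3.141, -0.002, 0.01]
wrist_force: [-0.3, -3.2, 7.5]
finger_gap: 0.227
grip_force: 29.9
```

servo_tool(
  steps=[
    {"fingers": 1, "dx": 0, "dy": 0, "dz": 0.04, "ax": 0, "ay": 0, "az": 0},
    {"fingers": 1, "dx": 0, "dy": 0, "dz": 0.08, "ax": 0, "ay": 0, "az": 0},
    {"fingers": 1, "dx": 0, "dy": 0, "dz": 0.11, "ax": 0, "ay": 0, "az": 0},
  ],
)

```text
clock: 33.23
eef_pos: [0.4189, 0.3615, 0.1321]
tool_rot: [-3.141, -0.002, 0.01]
wrist_force: [0.0, -0.5, -1.8]
finger_gap: 0.222
grip_force: 29.9
```

servo_tool(
  steps=[
    {"fingers": 1, "dx": 0.172, "dy": -0.371, "dz": 0, "ax": 0, "ay": 0, "az": 0.01},
    {"fingers": 1, "dx": 0.172, "dy": -0.371, "dz": 0, "ax": 0, "ay": 0, "az": 0.01},
    {"fingers": 1, "dx": 0.172, "dy": -0.371, "dz": 0, "ax": 0, "ay": 0, "az": 0.01},
    {"fingers": 1, "dx": 0.172, "dy": -0.371, "dz": 0, "ax": 0, "ay": 0, "az": 0.01},
    {"fingers": 1, "dx": 0.172, "dy": -0.371, "dz": 0, "ax": 0, "ay": 0, "az": 0.01},
    {"fingers": 1, "dx": 0.172, "dy": -0.371, "dz": 0, "ax": 0, "ay": 0, "az": 0.01},
    {"fingers": 1, "dx": 0.172, "dy": -0.371, "dz": 0, "ax": 0, "ay": 0, "az": 0.01},
    {"fingers": 1, "dx": 0.172, "dy": -0.371, "dz": 0, "ax": 0, "ay": 0, "az": 0.01},
    {"fingers": 1, "dx": 0.172, "dy": -0.371, "dz": 0, "ax": 0, "ay": 0, "az": 0.01},
    {"fingers": 1, "dx": 0.172, "dy": -0.371, "dz": 0, "ax": 0, "ay": 0, "az": 0.01},
    {"fingers": 1, "dx": 0.172, "dy": -0.371, "dz": 0, "ax": 0, "ay": 0, "az": 0.01},
    {"fingers": 1, "dx": 0.172, "dy": -0.371, "dz": 0, "ax": 0, "ay": 0, "az": 0.01},
  ],
)

```text
clock: 34.23
eef_pos: [0.5908, -0.0111, 0.1289]
tool_rot: [-3.141, 0.0, 0.017]
wrist_force: [-0.0, 0.4, -3.3]
finger_gap: 0.223
grip_force: 29.9
```

servo_tool(
  steps=[
    {"fingers": 1, "dx": 0, "dy": 0, "dz": -0.03, "ax": 0, "ay": 0, "az": 0},
    {"fingers": 1, "dx": 0, "dy": 0, "dz": -0.055, "ax": 0, "ay": 0, "az": 0},
    {"fingers": 1, "dx": 0, "dy": 0, "dz": -0.065, "ax": 0, "ay": 0, "az": 0},
    {"fingers": 1, "dx": 0, "dy": 0, "dz": -0.065, "ax": 0, "ay": 0, "az": 0},
  ],
)

```text
clock: 34.57
eef_pos: [0.5892, -0.0084, 0.0621]
tool_rot: [-3.14, 0.005, 0.021]
wrist_force: [-0.5, 0.5, -2.9]
finger_gap: 0.222
grip_force: 29.9
```

servo_tool(
  steps=[
    {"fingers": 1, "dx": 0.0015, "dy": -0.001, "dz": 0, "ax": 0, "ay": 0, "az": 0},
    {"fingers": 1, "dx": 0.0015, "dy": -0.001, "dz": -0.003, "ax": 0, "ay": 0, "az": 0},
    {"fingers": 1, "dx": 0.0015, "dy": -0.001, "dz": -0.006, "ax": 0, "ay": 0, "az": 0},
    {"fingers": 1, "dx": 0.0015, "dy": -0.001, "dz": -0.009, "ax": 0, "ay": 0, "az": 0},
    {"fingers": 1, "dx": 0.0015, "dy": -0.001, "dz": -0.011, "ax": 0, "ay": 0, "az": 0},
    {"fingers": 1, "dx": 0.0015, "dy": -0.001, "dz": -0.011, "ax": 0, "ay": 0, "az": 0},
  ],
)

```text
clock: 35.07
eef_pos: [0.5921, -0.0107, 0.0529]
tool_rot: [-3.141, 0.0, 0.02]
wrist_force: [0.3, -0.5, -1.8]
finger_gap: 0.22
grip_force: 29.9
```

servo_tool(
  steps=[
    {"fingers": 1, "dx": -0.0003, "dy": 0.0008, "dz": -0.001, "ax": 0, "ay": 0, "az": 0},
    {"fingers": 1, "dx": -0.0003, "dy": 0.0008, "dz": -0.003, "ax": 0, "ay": 0, "az": 0},
    {"fingers": 1, "dx": -0.0003, "dy": 0.0008, "dz": -0.005, "ax": 0, "ay": 0, "az": 0},
    {"fingers": 1, "dx": -0.0003, "dy": 0.0008, "dz": -0.005, "ax": 0, "ay": 0, "az": 0},
  ],
)

```text
clock: 35.4
eef_pos: [0.5918, -0.0099, 0.0477]
tool_rot: [-3.141, 0.001, 0.02]
wrist_force: [-0.2, -0.1, -2.8]
finger_gap: 0.223
grip_force: 29.9
```

servo_tool(
  steps=[
    {"fingers": 1, "dx": 0, "dy": 0, "dz": -0.002, "ax": 0, "ay": 0, "az": 0},
    {"fingers": 1, "dx": 0, "dy": 0, "dz": -0.004, "ax": 0, "ay": 0, "az": 0},
    {"fingers": 1, "dx": 0, "dy": 0, "dz": -0.006, "ax": 0, "ay": 0, "az": 0},
    {"fingers": 1, "dx": 0, "dy": 0, "dz": -0.006, "ax": 0, "ay": 0, "az": 0},
  ],
)

```text
clock: 35.73
eef_pos: [0.5922, -0.0099, 0.0426]
tool_rot: [3.141, -0.001, 0.02]
wrist_force: [-0.8, 0.5, 4.7]
finger_gap: 0.225
grip_force: 29.9
```

servo_tool(
  steps=[
    {"fingers": 0.65, "dx": 0, "dy": 0, "dz": 0, "ax": 0, "ay": 0, "az": 0},
    {"fingers": 0.65, "dx": 0, "dy": 0, "dz": 0, "ax": 0, "ay": 0, "az": 0},
    {"fingers": 0.65, "dx": 0, "dy": 0, "dz": 0, "ax": 0, "ay": 0, "az": 0},
    {"fingers": 0.65, "dx": 0, "dy": 0, "dz": 0.03, "ax": 0, "ay": 0, "az": 0},
    {"fingers": 0.65, "dx": 0, "dy": 0, "dz": 0.07, "ax": 0, "ay": 0, "az": 0.145},
    {"fingers": 0.5, "dx": -0.02, "dy": 0, "dz": 0.11, "ax": 0, "ay": 0, "az": 0.145},
    {"fingers": 0.5, "dx": -0.05, "dy": 0, "dz": 0.14, "ax": 0, "ay": 0, "az": 0.145},
    {"fingers": 0.5, "dx": -0.056, "dy": 0, "dz": 0.15, "ax": 0, "ay": 0, "az": 0.145},
    {"fingers": 0.5, "dx": -0.056, "dy": 0, "dz": 0.15, "ax": 0, "ay": 0, "az": 0.145},
    {"fingers": 0.5, "dx": -0.056, "dy": 0, "dz": 0.15, "ax": 0, "ay": 0, "az": 0.145},
  ],
)

```text
clock: 36.57
eef_pos: [0.5362, -0.01, 0.1922]
tool_rot: [3.141, -0.001, 0.165]
wrist_force: [0.6, 0.6, -0.5]
finger_gap: 0.498
grip_force: 0.0
```

Run:
```python
from h import *
s=env.sense();print(s['clock'],s['eef_pos'],s['tool_rot'])
c=cam('wrist'); print([w2px(c,p).round(1) for p in((.578,.064,.06),(.591,-.0095,.06),(.604,-.083,.06))])
snap('wrist','w4.png',(170,40,470,240),2.6)
```

```text
36.5667 [ 0.53624396 -0.0099713   0.19223148] [ 3.14113355e+00 -1.24426989e-03  1.64544372e-01]
[array([237.1, 129. ]), array([323.6, 128. ]), array([410.1, 127. ])]
```

View pics/w4.png

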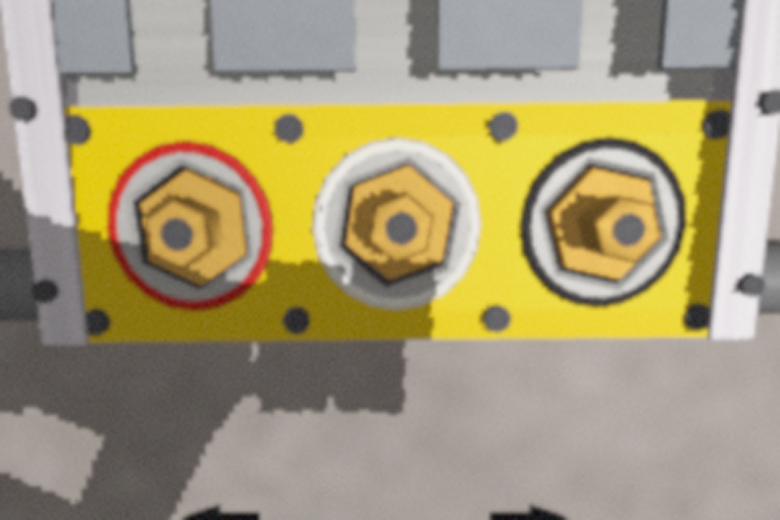

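servo_tool(
  steps=[
    {"fingers": 0.4, "dx": 0.04, "dy": 0.004, "dz": 0, "ax": 0, "ay": 0, "az": 0},
    {"fingers": 0.4, "dx": 0.08, "dy": 0.008, "dz": 0, "ax": 0, "ay": 0, "az": 0},
    {"fingers": 0.4, "dx": 0.12, "dy": 0.012, "dz": 0, "ax": 0, "ay": 0, "az": 0},
    {"fingers": 0.4, "dx": 0.15, "dy": 0.0165, "dz": -0.01, "ax": 0, "ay": 0, "az": 0},
    {"fingers": 0.4, "dx": 0.15, "dy": 0.0165, "dz": -0.05, "ax": 0, "ay": 0, "az": 0},
    {"fingers": 0.4, "dx": 0.15, "dy": 0.0165, "dz": -0.09, "ax": 0, "ay": 0, "az": 0},
    {"fingers": 0.4, "dx": 0.15, "dy": 0.0165, "dz": -0.12, "ax": 0, "ay": 0, "az": 0},
    {"fingers": 0.4, "dx": 0.15, "dy": 0.0165, "dz": -0.13, "ax": 0, "ay": 0, "az": 0},
    {"fingers": 0.4, "dx": 0.15, "dy": 0.0165, "dz": -0.13, "ax": 0, "ay": 0, "az": 0},
  ],
)

```text
clock: 37.37
eef_pos: [0.6845, 0.0069, 0.0576]
tool_rot: [-3.139, 0.007, 0.165]
wrist_force: [-0.4, 0.5, 1.1]
finger_gap: 0.601
grip_force: 0.0
```

servo_tool(
  steps=[
    {"fingers": 1, "dx": 0, "dy": 0, "dz": 0, "ax": 0, "ay": 0, "az": 0},
    {"fingers": 1, "dx": 0, "dy": 0, "dz": 0, "ax": 0, "ay": 0, "az": 0},
    {"fingers": 1, "dx": 0, "dy": 0, "dz": 0, "ax": 0, "ay": 0, "az": 0},
    {"fingers": 1, "dx": 0, "dy": 0, "dz": 0, "ax": 0, "ay": 0, "az": 0},
    {"fingers": 1, "dx": 0, "dy": 0, "dz": 0, "ax": 0, "ay": 0, "az": 0},
    {"fingers": 1, "dx": 0, "dy": 0, "dz": 0, "ax": 0, "ay": 0, "az": 0},
  ],
)

```text
clock: 37.87
eef_pos: [0.6867, 0.0077, 0.064]
tool_rot: [-3.141, -0.003, 0.165]
wrist_force: [-0.1, 5.2, 3.2]
finger_gap: 0.314
grip_force: 30.0
```

servo_tool(
  steps=[
    {"fingers": 1, "dx": -0.012, "dy": -0.002, "dz": 0, "ax": 0, "ay": 0, "az": 0},
    {"fingers": 1, "dx": -0.024, "dy": -0.004, "dz": 0, "ax": 0, "ay": 0, "az": 0},
    {"fingers": 1, "dx": -0.036, "dy": -0.006, "dz": 0, "ax": 0, "ay": 0, "az": 0},
    {"fingers": 1, "dx": -0.048, "dy": -0.008, "dz": 0, "ax": 0, "ay": 0, "az": 0},
    {"fingers": 1, "dx": -0.058, "dy": -0.0096, "dz": 0, "ax": 0, "ay": 0, "az": 0},
    {"fingers": 1, "dx": -0.064, "dy": -0.0106, "dz": 0, "ax": 0, "ay": 0, "az": 0},
    {"fingers": 1, "dx": -0.068, "dy": -0.0113, "dz": 0, "ax": 0, "ay": 0, "az": 0},
    {"fingers": 1, "dx": -0.068, "dy": -0.0113, "dz": 0, "ax": 0, "ay": 0, "az": 0},
  ],
)

```text
clock: 38.53
eef_pos: [0.6184, -0.0043, 0.064]
tool_rot: [3.142, -0.003, 0.165]
wrist_force: [-2.1, 3.6, 7.6]
finger_gap: 0.316
grip_force: 30.0
```

servo_tool(
  steps=[
    {"fingers": 1, "dx": -0.002, "dy": -0.0003, "dz": 0, "ax": 0, "ay": 0, "az": 0},
    {"fingers": 1, "dx": -0.004, "dy": -0.0007, "dz": 0, "ax": 0, "ay": 0, "az": 0},
    {"fingers": 1, "dx": -0.004, "dy": -0.0007, "dz": 0, "ax": 0, "ay": 0, "az": 0},
  ],
)

```text
clock: 38.78
eef_pos: [0.6175, -0.0044, 0.0641]
tool_rot: [3.141, -0.011, 0.164]
wrist_force: [16.3, 8.0, -1.9]
finger_gap: 0.316
grip_force: 30.0
```

servo_tool(
  steps=[
    {"fingers": 1, "dx": 0.0025, "dy": 0.0004, "dz": 0, "ax": 0, "ay": 0, "az": 0},
    {"fingers": 0.4, "dx": 0.0025, "dy": 0.0004, "dz": 0, "ax": 0, "ay": 0, "az": 0},
    {"fingers": 0.4, "dx": 0.0025, "dy": 0.0004, "dz": 0, "ax": 0, "ay": 0, "az": 0},
    {"fingers": 0.4, "dx": 0.0025, "dy": 0.0004, "dz": 0, "ax": 0, "ay": 0, "az": 0},
    {"fingers": 0.4, "dx": 0.0025, "dy": 0.0004, "dz": 0.03, "ax": 0, "ay": 0, "az": 0},
    {"fingers": 0.4, "dx": 0.0025, "dy": 0.0004, "dz": 0.07, "ax": 0, "ay": 0, "az": 0},
    {"fingers": 0.4, "dx": -0.03, "dy": 0.0004, "dz": 0.11, "ax": 0, "ay": 0, "az": 0},
    {"fingers": 0.4, "dx": -0.06, "dy": 0, "dz": 0.13, "ax": 0, "ay": 0, "az": 0},
    {"fingers": 0.4, "dx": -0.08, "dy": 0, "dz": 0.13, "ax": 0, "ay": 0, "az": 0},
    {"fingers": 0.4, "dx": -0.08, "dy": 0, "dz": 0.13, "ax": 0, "ay": 0, "az": 0},
    {"fingers": 0.4, "dx": -0.08, "dy": 0, "dz": 0.13, "ax": 0, "ay": 0, "az": 0},
  ],
)

```text
clock: 39.7
eef_pos: [0.5337, -0.0056, 0.1927]
tool_rot: [3.141, -0.001, 0.164]
wrist_force: [-0.5, 0.3, 0.6]
finger_gap: 0.599
grip_force: 0.0
```

Run:
```python
from h import *
s=env.sense();print(s['clock'],s['eef_pos'],s['tool_rot'])
c=cam('wrist'); im=snap('wrist','w5.png')
# ball: expected pixel if home vs 5 mm out; measure by row of plate/ball
m=np.array([.592,-.0099]); x=np.array([.9866,.164])
for v in(0,.005,.01): p=m+(.027+v)*x; print(v,w2px(c,[*p,.08]).round(1))
u,v=w2px(c,[*(m+.027*x),.08]).astype(int)
g=cv2.medianBlur(cv2.cvtColor(im,cv2.COLOR_RGB2GRAY),5)[v-45:v+45,u-45:u+45]
h=cv2.HoughCircles(g,cv2.HOUGH_GRADIENT,1,40,param1=80,param2=12,minRadius=14,maxRadius=30); print(None if h is None else (h[0]+[u-45,v-45,0]).round(1))
```

```text
39.7 [ 0.53365043 -0.00558343  0.19270436] [ 3.14104783e+00 -7.94185632e-04  1.64361813e-01]
0 [331.5  90.6]
0.005 [331.5  83.7]
0.01 [331.6  76.8]
[[328.5  95.5  23.6]]
```

```bash
python3 -c "
from rig import env
print(env.hand_in())"
```

```text
the job is handed in; nothing more can be done
None
```

All three brass caps are seated level in the red, white and black ports. The fork keeper is pushed to its home stop and the job is handed in; the hand-in returned no verdict.

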